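# Stack flanged hubs on a cam-locked centring stand

## Task

Flip the cam lever of the stacking stand open, then stack all the flanged hubs on the bench onto the stand's centring spigot, flange face down, one seated fully home on another, the largest flange at the bottom and each next one smaller, and turn the brass wing nut clockwise to its stop while the lever is open. When the stack is complete and the nut is set, flip the lever fully closed to lock the stand; leave the oil filter and the roll of tape where they are.

Things in the scene. Friction and masses are not known exactly. Their poses are not given: they have to be found in the camera images.
- stand: fixed dark steel base plate of the stacking stand, 130 x 370 x 18 mm on the bench. Origin: centre of its underside; x across the plate, y along it, z up. Along y it carries: the seat with the spigot at y = +120 mm, the cam lever at y = -30 mm, the wing nut at y = -125 mm. It is bolted down.
- seat (a point): centre of the flat top of the steel seat disc (60 mm across, 24 mm above the bench) on which the lowest hub's flange face comes to rest; axes as the stand. From here the bevelled centring spigot, 30 mm across, rises 7 mm; two small jaws stand 1.3 mm out of its sides while the lever is closed.
- lever_pivot (a point): middle of the cam lever's hinge pin, 45 mm above the bench; the hinge line runs along the stand's y axis, between two grey cheeks, 34 mm wide over both and 58 mm high.
- lever_ball (a point): centre of the black ball, 22 mm across, on the end of the cam lever, 85 mm from the pivot; the rod is 11 mm thick. Swings about the pivot in the plane of the stand's x and z axes.
- cam_lever (a joint): angle of the cam lever, rad: 0 = closed on its stop, pointing to the stand's -x (towards the robot), 12 degrees above level; grows as the ball swings up and over towards the stand's +x, to 2.0 = fully open on its stop. Friction about 2 N at the ball; stays where it is left.
- wing_top (a point): top centre of the brass wing nut, on its upright axis, 61 mm above the bench. The wing is an upright bar 52 mm long, 11 mm thick and 24 mm high (this point is its upper face); grip across the 11 mm.
- wing_nut (a joint): angle of the wing nut, rad, growing clockwise seen from above: at 0 the wing lies along the stand's x axis, its stop is at 1.3. Turns with light friction (0.05 N m) and stays.
- hub_116: the largest of up to five like aluminium hubs. From its underside up: flange 116 mm across, 10 thick; boss 44 across, 10 to 34 mm up (grip here); on its flat top a bevelled spigot 31 across, 34 to 40 mm up. Underside: recess 34 across, 8 deep, for the stand's or another hub's spigot; a seated hub adds 34 mm. Origin: centre of the underside; z up along the axis. 0.4 kg
- hub_104: the second largest of up to five like aluminium hubs. From its underside up: flange 104 mm across, 10 thick; boss 44 across, 10 to 34 mm up (grip here); on its flat top a bevelled spigot 31 across, 34 to 40 mm up. Underside: recess 34 across, 8 deep, for the stand's or another hub's spigot; a seated hub adds 34 mm. Origin: centre of the underside; z up along the axis. 0.34 kg
- hub_92: the middle of up to five like aluminium hubs. From its underside up: flange 92 mm across, 10 thick; boss 44 across, 10 to 34 mm up (grip here); on its flat top a bevelled spigot 31 across, 34 to 40 mm up. Underside: recess 34 across, 8 deep, for the stand's or another hub's spigot; a seated hub adds 34 mm. Origin: centre of the underside; z up along the axis. 0.29 kg
- hub_80: the second smallest of up to five like aluminium hubs. From its underside up: flange 80 mm across, 10 thick; boss 44 across, 10 to 34 mm up (grip here); on its flat top a bevelled spigot 31 across, 34 to 40 mm up. Underside: recess 34 across, 8 deep, for the stand's or another hub's spigot; a seated hub adds 34 mm. Origin: centre of the underside; z up along the axis. 0.24 kg
- hub_68: the smallest of up to five like aluminium hubs. From its underside up: flange 68 mm across, 10 thick; boss 44 across, 10 to 34 mm up (grip here); on its flat top a bevelled spigot 31 across, 34 to 40 mm up. Underside: recess 34 across, 8 deep, for the stand's or another hub's spigot; a seated hub adds 34 mm. Origin: centre of the underside; z up along the axis. 0.2 kg
- oil_filter: bystander: white oil filter can, 69 mm across, 92 mm high, standing at the back. Origin at the centre of its underside.
- tape_roll: bystander: roll of black tape, 62 mm across, 19 mm high, lying flat at the back. Origin at the centre of its underside.
There are look-alikes about, which are no part of the job. What is shaped like the hub_80 but red is not meant.

How it is judged:
On the way, in this order (a step that is already met when the one before it is completed fails the run):
1. the cam lever is flipped open (over 1.7 rad), with the wing nut not yet turned (under 0.6 rad) and no hub on the spigot yet (value of joint cam_lever above 1.7 rad and value of joint wing_nut below 0.6 rad and horizontal distance between each of hub_116, hub_104, hub_92, hub_80, hub_68 and seat above 0.05 m), for 0.2 s.
2. with the lever open, all hubs present are stacked fully seated on the spigot, largest at the bottom, and the wing nut is at its stop (over 1.15 rad) (horizontal distance between each of hub_116, hub_104, hub_92, hub_80, hub_68 and seat below 0.01 m and angle between each of hub_116, hub_104, hub_92, hub_80, hub_68's own z axis and vertical below 0.05 rad and (z of hub_116 in the frame of seat between -0.0025 and 0.0025 m or z of hub_116 in the frame of seat between 0.0315 and 0.0365 m or z of hub_116 in the frame of seat between 0.0655 and 0.0705 m or z of hub_116 in the frame of seat between 0.0995 and 0.1045 m or z of hub_116 in the frame of seat between 0.1335 and 0.1385 m) and (z of hub_104 in the frame of seat between -0.0025 and 0.0025 m or z of hub_104 in the frame of seat between 0.0315 and 0.0365 m or z of hub_104 in the frame of seat between 0.0655 and 0.0705 m or z of hub_104 in the frame of seat between 0.0995 and 0.1045 m or z of hub_104 in the frame of seat between 0.1335 and 0.1385 m) and (z of hub_92 in the frame of seat between -0.0025 and 0.0025 m or z of hub_92 in the frame of seat between 0.0315 and 0.0365 m or z of hub_92 in the frame of seat between 0.0655 and 0.0705 m or z of hub_92 in the frame of seat between 0.0995 and 0.1045 m or z of hub_92 in the frame of seat between 0.1335 and 0.1385 m) and (z of hub_80 in the frame of seat between -0.0025 and 0.0025 m or z of hub_80 in the frame of seat between 0.0315 and 0.0365 m or z of hub_80 in the frame of seat between 0.0655 and 0.0705 m or z of hub_80 in the frame of seat between 0.0995 and 0.1045 m or z of hub_80 in the frame of seat between 0.1335 and 0.1385 m) and (z of hub_68 in the frame of seat between -0.0025 and 0.0025 m or z of hub_68 in the frame of seat between 0.0315 and 0.0365 m or z of hub_68 in the frame of seat between 0.0655 and 0.0705 m or z of hub_68 in the frame of seat between 0.0995 and 0.1045 m or z of hub_68 in the frame of seat between 0.1335 and 0.1385 m) and z of each of hub_104, hub_92, hub_80, hub_68 in the frame of hub_116 above 0.02 m and z of each of hub_92, hub_80, hub_68 in the frame of hub_104 above 0.02 m and z of each of hub_80, hub_68 in the frame of hub_92 above 0.02 m and z of hub_68 in the frame of hub_80 above 0.02 m and value of joint wing_nut above 1.15 rad and value of joint cam_lever above 1.5 rad), for 0.2 s.
At the end, for the whole second after the job is handed in: every hub present sits in the stack on the stand: axis within 10 mm of the spigot's, tilt under 0.05 rad, height within 2.5 mm of a whole number of 34 mm steps above the seat, every smaller hub above every larger one, at rest; wing nut over 1.15 rad; cam lever closed, under 0.12 rad (horizontal distance between each of hub_116, hub_104, hub_92, hub_80, hub_68 and seat below 0.01 m and angle between each of hub_116, hub_104, hub_92, hub_80, hub_68's own z axis and vertical below 0.05 rad and (z of hub_116 in the frame of seat between -0.0025 and 0.0025 m or z of hub_116 in the frame of seat between 0.0315 and 0.0365 m or z of hub_116 in the frame of seat between 0.0655 and 0.0705 m or z of hub_116 in the frame of seat between 0.0995 and 0.1045 m or z of hub_116 in the frame of seat between 0.1335 and 0.1385 m) and (z of hub_104 in the frame of seat between -0.0025 and 0.0025 m or z of hub_104 in the frame of seat between 0.0315 and 0.0365 m or z of hub_104 in the frame of seat between 0.0655 and 0.0705 m or z of hub_104 in the frame of seat between 0.0995 and 0.1045 m or z of hub_104 in the frame of seat between 0.1335 and 0.1385 m) and (z of hub_92 in the frame of seat between -0.0025 and 0.0025 m or z of hub_92 in the frame of seat between 0.0315 and 0.0365 m or z of hub_92 in the frame of seat between 0.0655 and 0.0705 m or z of hub_92 in the frame of seat between 0.0995 and 0.1045 m or z of hub_92 in the frame of seat between 0.1335 and 0.1385 m) and (z of hub_80 in the frame of seat between -0.0025 and 0.0025 m or z of hub_80 in the frame of seat between 0.0315 and 0.0365 m or z of hub_80 in the frame of seat between 0.0655 and 0.0705 m or z of hub_80 in the frame of seat between 0.0995 and 0.1045 m or z of hub_80 in the frame of seat between 0.1335 and 0.1385 m) and (z of hub_68 in the frame of seat between -0.0025 and 0.0025 m or z of hub_68 in the frame of seat between 0.0315 and 0.0365 m or z of hub_68 in the frame of seat between 0.0655 and 0.0705 m or z of hub_68 in the frame of seat between 0.0995 and 0.1045 m or z of hub_68 in the frame of seat between 0.1335 and 0.1385 m) and z of each of hub_104, hub_92, hub_80, hub_68 in the frame of hub_116 above 0.02 m and z of each of hub_92, hub_80, hub_68 in the frame of hub_104 above 0.02 m and z of each of hub_80, hub_68 in the frame of hub_92 above 0.02 m and z of hub_68 in the frame of hub_80 above 0.02 m and value of joint wing_nut above 1.15 rad and value of joint cam_lever below 0.12 rad and linear speed of each of hub_116, hub_104, hub_92, hub_80, hub_68 below 0.02 m/s); the robot touches nothing.
It fails at once if the oil filter is shifted by more than 30 mm (distance of oil_filter from where it was at the start of the episode above 0.03 m).
It fails at once if the roll of tape is shifted by more than 30 mm (distance of tape_roll from where it was at the start of the episode above 0.03 m).
Of hub_116, hub_104, hub_92, hub_80, hub_68 only 3 to 5 are there at a start; the rules pass over those that are not, and their reading is None.
At some moment in a run one of hub_116, hub_104, hub_92, hub_80, hub_68 may be knocked a few centimetres aside while the robot is not near it.
Once in a run the grip may slacken for a moment while it holds something.
It also fails if it takes over 210 s, if anything falls off the work surface, if the arm or the gripper's body presses on something with over 40 N, if the wrist force passes 120 N, or if a joint passes its speed limit or range.

## Robot

A 6-joint arm with a two-finger parallel gripper is mounted at the origin on a cart in front of the work surface, level with it; the furniture and walls round the work are solid. World frame = base frame: x ahead of the robot, y to its left, z up, the work surface at z = 0. Lengths are in m, angles in rad, forces in N, time in s.
With the tool pointing down it reaches from about 0.25 to 0.775 m from the base axis. Payload 4 kg.
Tool frame: the origin (TCP) lies between the finger pads; the fingertips stand 25 mm ahead of it and the grasp point (between the pads) lies 6 mm ahead of it (bot.tips_ahead is the distance from the TCP to the fingertips, in m); z points along the fingers, y is the direction in which the jaws open and shut (so a half turn about z gives the same grasp; the last joint's range is limited). The gripper opens to 94 mm and grips with 3 to 60 N. Pads are 16 mm wide; open, the fingers measure 119 mm over their backs; the gripper's body (75 mm by 177 mm) begins 78 mm behind the grasp point.
Start: joints at [1.074, 0.087, 1.371, -0, 1.684, -0.103], TCP at [0.211, 0.508, 0.231] pointing down, gripper open.
Joint ranges: [-3.1, 3.1], [-0.76, 2.03], [0.27, 2.55], [-1.08, 4.22], [0.17, 2.65], [-2.57, 2.57]. Speed limits (rad/s): [2.79, 2.79, 3.14, 3.14, 3.14, 3.14].

## Interface

Orientations are given as a unit quaternion [w, x, y, z].
In Python, from station import bot, eyes, workorder gives the robot as it stands.
- The arm moves only by the tool move_arm, never from a script. Its argument "commands" is text: rows parted by semicolons, each of 7 numbers parted by spaces: the gripper command: -1 is fully open, 1 is shut, values between are in proportion, then the shift along the tool's x, y, z in m, then the turn, a rotation vector about the tool's x, y, z in degrees. A call has 1 to 5 rows; each row is the pose to reach, as a shift and turn from the pose measured when the call began, along the tool's axes at that moment; what a row does not reach only later rows make up. A row lasts 1/12 s, in which the tool goes at most 41.7 mm and 7.16 degrees, less where a joint would pass 70% of its speed; a pose out of reach is approached as far as the arm can. A call with a gripper value outside its range is refused whole. The fingers move at their own pace and stop on an object; "newtons" is the grip in N (left out, the last holds). Time passes only in rows, so rows that repeat a pose let the fingers close. It gives the time, the measured TCP pose, the force and the opening at its end, in the units of the state.
- bot.get_state(): the state, without advancing time (a new reading comes with each control period).
- eyes.snapshot(name): name is "side" or "top"; returns the picture (480x640x3 uint8, red, green, blue); there is no depth.
- eyes.calibration(name): a dict with "intrinsics" (3x3 intrinsics, pixels), "R" (3x3) and "t" (3): a world point X has camera coordinates R X + t. Camera axes: x right, y down, z forward; pixel columns grow to the right and rows downward; lengths in m; the calibration is good to about 2 mm. A picture is of the moment at which its call begins. calibration takes no time and is no camera call.
- workorder.close_job(): hands the job in, once; it reports no verdict.
The state is a dict: "time": time; "joint_pos": joint angles; "qd": joint speeds; "effort": joint torques, N m; "ee_pos": TCP position; "ee_rot": TCP orientation; "ft_force": force on the tool from outside, world axes, zero at the start; "torque": the same for the moment, N m; "opening": finger opening in m.
Only numpy, scipy, OpenCV 4.12 (cv2) and the standard library are available. Lean on these libraries where they do the work, as an engineer would, in place of code of your own. Each camera call takes 0.05 s, during which the arm holds its last target.

## Working session

There is one attempt and no reset: what is moved stays moved. The work goes in short steps, Python scripts to look and compute and a tool call to move; the robot and the scene stay as the last step left them, time stands still between calls to the robot, and variables do not carry over. Pictures are saved under pics/ and viewed, and the job is handed in when it is done.

Besides the shell and the picture viewer there is one more tool, called after "Call:" as name(argument=value, ...), one argument or row to a line, values as JSON. move_arm: Moves the arm, as the interface text tells. Its arguments: {"type":"object","properties":{"commands":{"type":"string"},"newtons":{"type":"number"}},"required":["commands"]}

```bash
ls; mkdir -p pics; python3 - <<'E'
from station import bot, eyes, workorder
import cv2
for n in ("side","top"):
    im=eyes.snapshot(n); cv2.imwrite(f"pics/{n}0.png",im[:,:,::-1])
    c=eyes.calibration(n); print(n,c)
print(bot.get_state())
E
```

```text
pics
side {'intrinsics': array([[562.14247938,   0.        , 319.36471179],
       [  0.        , 562.14247938, 240.27772977],
       [  0.        ,   0.        ,   1.        ]]), 'R': array([[ 0.99993485, -0.00318928, -0.01096026],
       [-0.01114115, -0.48168264, -0.87627491],
       [-0.00248468,  0.87633993, -0.48168679]]), 't': array([-0.58420798,  0.10666338,  1.1940853 ])}
top {'intrinsics': array([[576.69914231,   0.        , 310.89875347],
       [  0.        , 576.69914231, 243.83996426],
       [  0.        ,   0.        ,   1.        ]]), 'R': array([[-2.65372636e-02, -9.99647755e-01, -3.74891249e-04],
       [-9.95961308e-01,  2.64715751e-02, -8.57923550e-02],
       [ 8.57720590e-02, -1.90331716e-03, -9.96312969e-01]]), 't': array([0.03994664, 0.59972951, 1.57046426])}
{'time': 0.1, 'joint_pos': array([ 1.07391894e+00,  8.78800826e-02,  1.37209190e+00, -7.51457524e-06,
        1.68359648e+00, -1.03114813e-01]), 'qd': array([-0.00047218, -0.00110213, -0.004487  ,  0.00037161,  0.00076597,
        0.00200135]), 'effort': array([ 1.25537477e-03, -3.41254771e+01, -3.03300405e+01,  7.18740234e-02,
        3.05135746e-02, -9.49340847e-05]), 'ee_pos': array([0.21081802, 0.50751247, 0.22942742]), 'ee_rot': array([-2.88374815e-04,  1.95612137e-01,  9.80680843e-01, -9.44885179e-04]), 'ft_force': array([-0.35503181, -0.15441444,  0.68028317]), 'torque': array([-0.00720057,  0.0553522 ,  0.03333223]), 'opening': 0.09386447199263674}
```

View pics/side0.png

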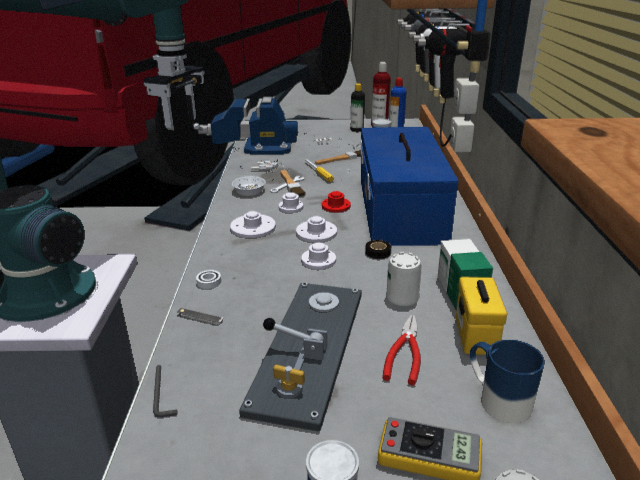

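View pics/top0.png

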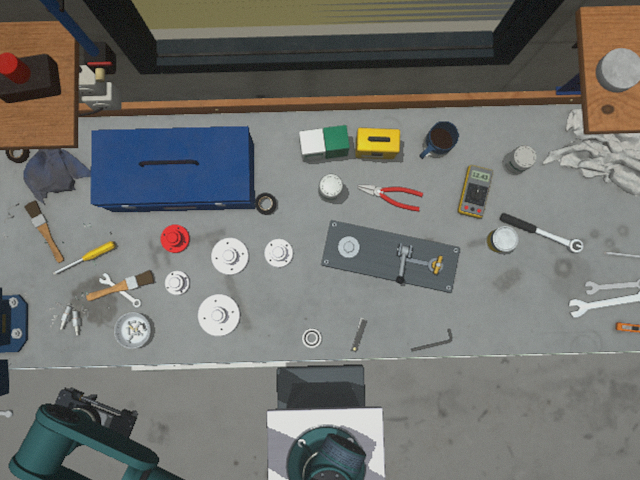

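```bash
cat > h.py <<'E'
from station import bot, eyes, workorder
import cv2, numpy as np
def ray(cam,u,v,z):
    c=eyes.calibration(cam);K,R,t=c["intrinsics"],c["R"],c["t"]
    d=R.T@np.linalg.inv(K)@np.array([u,v,1.]); o=-R.T@t
    return o+d*(z-o[2])/d[2]
def proj(cam,X):
    c=eyes.calibration(cam); p=c["intrinsics"]@(c["R"]@np.array(X,float)+c["t"]); return p[:2]/p[2]
def tri(p,q):
    A=[];b=[]
    M=np.zeros((3,3));r=np.zeros(3)
    for cam,(u,v) in (("top",p),("side",q)):
        c=eyes.calibration(cam);K,R,t=c["intrinsics"],c["R"],c["t"]
        d=R.T@np.linalg.inv(K)@np.array([u,v,1.]);d/=np.linalg.norm(d);o=-R.T@t
        P=np.eye(3)-np.outer(d,d);M+=P;r+=P@o
    return np.linalg.solve(M,r)
def crop(cam,name,x0,y0,x1,y1,s):
    im=eyes.snapshot(cam)[:,:,::-1]
    cv2.imwrite(name,cv2.resize(im[y0:y1,x0:x1],None,fx=s,fy=s,interpolation=cv2.INTER_CUBIC)); return im
E
python3 - <<'E'
from h import *
im=crop("top","pics/a1.png",150,210,350,360,4)
crop("top","pics/a2.png",310,200,480,310,4.5)
hsv=cv2.cvtColor(im,cv2.COLOR_BGR2HSV)
m=((hsv[:,:,2]>190)&(hsv[:,:,1]<40)).astype(np.uint8)
cs,_=cv2.findContours(m,cv2.RETR_EXTERNAL,cv2.CHAIN_APPROX_NONE)
for c in cs:
    if cv2.contourArea(c)<150: continue
    (u,v),ax,an=cv2.fitEllipse(c)
    if not(150<u<350 and v>200 and v<360): continue
    p=ray("top",u,v,0.010); 
    dep=(eyes.calibration("top")["R"]@p+eyes.calibration("top")["t"])[2]
    print(round(u,1),round(v,1),np.round(ax,1),p.round(4),"diam",np.round(np.array(ax)*dep/576.7,4))
E
```

```text
311.2 337.9 [17.8 18.1] [0.3417 0.0301 0.01  ] diam [0.049  0.0498]
218.0 314.6 [40.  40.8] [0.4124 0.286  0.01  ] diam [0.1108 0.1128]
174.4 281.7 [17.9 22.9] [0.5063 0.406  0.01  ] diam [0.0498 0.0636]
278.0 252.4 [26.7 27.2] [0.5803 0.1164 0.01  ] diam [0.0746 0.0759]
229.2 255.6 [35.3 35.9] [0.575  0.2529 0.01  ] diam [0.0985 0.1003]
348.3 246.7 [18.9 19.2] [ 0.5912 -0.0803  0.01  ] diam [0.0528 0.0537]
```

View pics/a1.png

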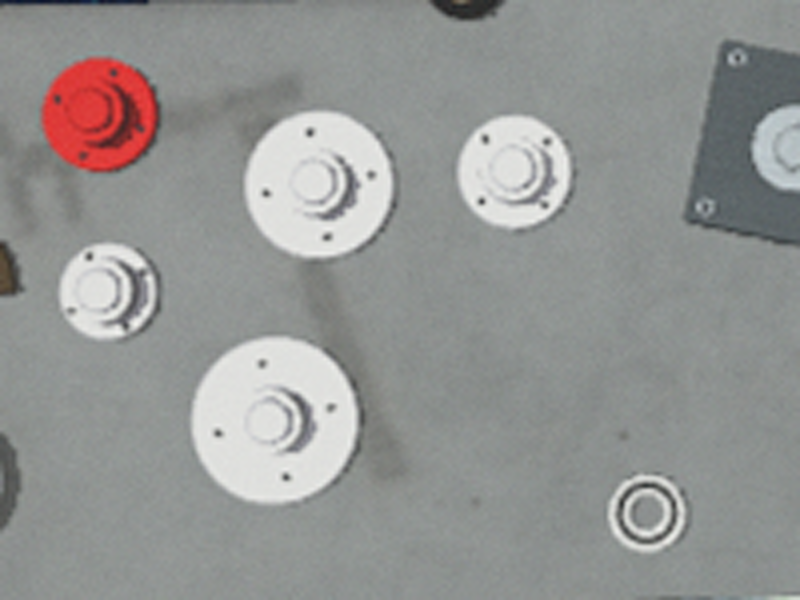

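View pics/a2.png

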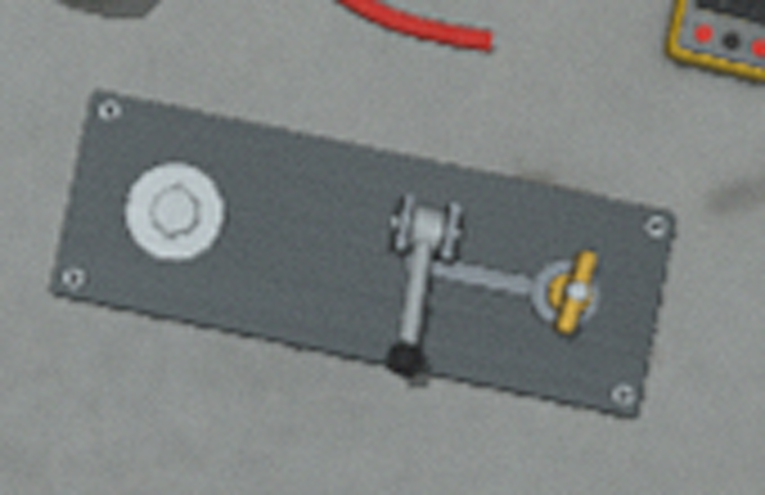

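```bash
python3 - <<'E'
from h import *
im=eyes.snapshot("top")[:,:,::-1]
print(im[255,375],im[230,375],im[235,340])
g=im[:,:,2]; m=((im.max(2)<110)).astype(np.uint8); m[:, :315]=0;m[:,470:]=0;m[:205]=0;m[305:]=0
m=cv2.morphologyEx(m,cv2.MORPH_OPEN,np.ones((3,3)))
cs,_=cv2.findContours(m,cv2.RETR_EXTERNAL,cv2.CHAIN_APPROX_NONE)
c=max(cs,key=cv2.contourArea)
P=np.array([ray("top",u,v,0.018)[:2] for u,v in c[:,0]])
r=cv2.minAreaRect((P*1000).astype(np.float32)); print(r)
b=cv2.boxPoints(r);print(b)
hand=[ray("top",*p,.018)[:2] for p in [(331.1,220.4),(460,247.3),(452.2,292.4),(321.6,264.9)]]
print(np.round(hand,4),np.mean(hand,0))
s=ray("top",348.6,246.9,0.024);print("seat",s)
s2=ray("top",310+175/4.5,200+211/4.5,0.031);print("spig",s2)
print("wing",ray("top",310+577/4.5,200+291/4.5,0.061))
print("ball",ray("top",310+405/4.5,200+359/4.5,0.0627))
E
```

```text
[96 96 88] [93 94 85] [104 100  92]
((558.218017578125, -194.89076232910156), (368.705810546875, 139.01571655273438), 76.794677734375)
[[ 4.4843427e+02 -3.5849048e+02]
 [ 5.8377411e+02 -3.9024744e+02]
 [ 6.6800177e+02 -3.1291046e+01]
 [ 5.3266193e+02  4.6591187e-01]]
[[ 0.6654 -0.0341]
 [ 0.5806 -0.3901]
 [ 0.4564 -0.3625]
 [ 0.5419 -0.0041]] [ 0.56105092 -0.19768724]
seat [ 0.58945406 -0.08015294  0.024     ]
spig [ 0.58891058 -0.08047893  0.031     ]
wing [ 0.53204138 -0.31782451  0.061     ]
ball [ 0.49407204 -0.21286169  0.0627    ]
```

```bash
python3 - <<'E'
from h import *
crop("side","pics/b1.png",230,270,370,430,4.5)
b=tri((310+405/4.5,200+357/4.5),(268.5,324)); print(b)
y=np.array([.2317,.9728]);x=np.array([.9728,-.2317]);c=np.array([.5892,-.0803])-.12*y;pv=c-.03*y
print(c,pv,c-.125*y)
d=b[:2]-pv; print(d@x,d@y,b[2]-.045,np.hypot(d@x,b[2]-.045),np.degrees(np.arctan2(b[2]-.045,-(d@x))))
print([(z,ray("top",310+428/4.5,200+222/4.5,z)) for z in(.05,.058)])
print(proj("side",[*pv,.045]),proj("top",[*pv,.045]),proj("side",[.4736,-.2069,.0627]),proj("top",[.4736,-.2069,.0627]))
E
```

```text
[ 0.49563462 -0.21228715  0.06638471]
[ 0.561396 -0.197036] [ 0.554445 -0.22622 ] [ 0.5324335 -0.318636 ]
-0.06043898055099102 -7.248584575481383e-05 0.02138471246791568 0.06411065666001635 19.484959877089032
[(0.05, array([ 0.57666632, -0.23202995,  0.05      ])), (0.058, array([ 0.5760891 , -0.23070657,  0.058     ]))]
[302.27665611 338.52699217] [403.01595229 257.64698496] [255.97499696 323.96662949] [398.08515211 287.46852325]
```

View pics/b1.png

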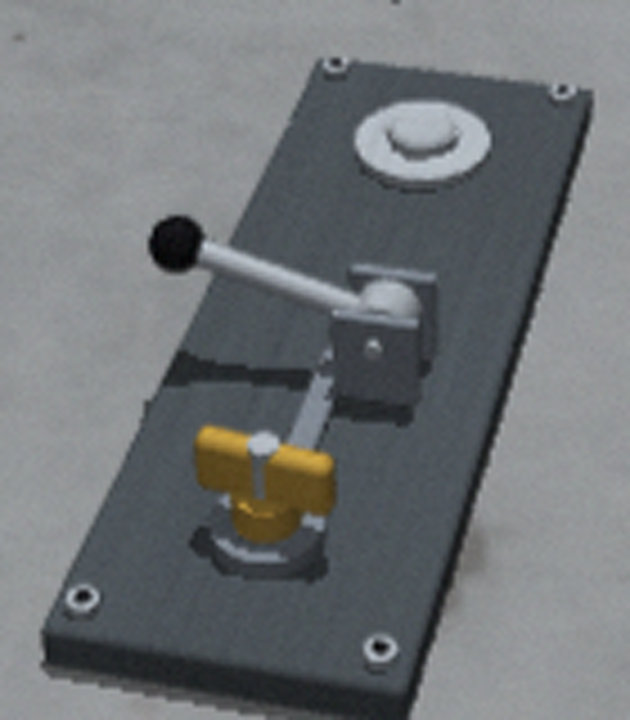

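```bash
cat >> h.py <<'E'
from scipy.spatial.transform import Rotation as Ro
X=np.array([.9728,-.2317,0]);Y=np.array([.2317,.9728,0]);Z=np.array([0,0,1.])
SEAT=np.array([.5892,-.0803,.024]); C=np.array([.5614,-.1970,0]); PIV=np.array([.5760,-.2313,.045]); WING=np.array([.5324,-.3186,.061])
def ball(th): 
    a=np.radians(12)+th; return PIV+.085*(-np.cos(a)*X+np.sin(a)*Z)
def go(p,jaw,tcp=False):
    """p: grasp-point world; jaw: angle deg of tool y in world. prints shift+rotvec in tool frame"""
    s=bot.get_state();q=s["ee_rot"];R=Ro.from_quat([q[1],q[2],q[3],q[0]])
    j=np.radians(jaw);y=np.array([np.cos(j),np.sin(j),0]);z=np.array([0,0,-1.]);x=np.cross(y,z)
    T=Ro.from_matrix(np.c_[x,y,z])
    tp=np.array(p,float)+[0,0,0.006]
    d=R.inv().apply(tp-s["ee_pos"]); r=(R.inv()*T).as_rotvec(degrees=True)
    print("shift",d.round(4),"rot",r.round(1),"| t",round(s["time"],2),"dist",round(np.linalg.norm(d),3))
def st():
    s=bot.get_state();q=s["ee_rot"];R=Ro.from_quat([q[1],q[2],q[3],q[0]]).as_matrix()
    print("t",round(s["time"],2),"grasp",(s["ee_pos"]+.006*R[:,2]).round(4),"jaw",np.degrees(np.arctan2(R[1,1],R[0,1])).round(1),"zax",R[:,2].round(3),"F",s["ft_force"].round(1),"open",round(s["opening"],4),"j6",s["joint_pos"][5].round(2))
E
python3 -c "
from h import *
print(ball(0),ball(1.),ball(2.));st();go([.4952,-.2121,.17],76.6)"
```

```text
[ 0.49511893 -0.21203587  0.06267249] [ 0.54676617 -0.22433713  0.12451053] [ 0.62529086 -0.24304002  0.11324695]
t 0.3 grasp [0.211  0.5078 0.2241] jaw 67.4 zax [-0.    -0.001 -1.   ] F [ 0.4 -0.3 -0.6] open 0.0943 j6 -0.1
shift [-0.5387 -0.5557  0.0544] rot [-0.  -0.  -9.2] | t 0.3 dist 0.776
```

Call:
move_arm(
  commands="-1 -0.135 -0.139 0.014 0 0 0;-1 -0.27 -0.278 0.027 0 0 0;-1 -0.539 -0.556 0.054 0 0 0;-1 -0.539 -0.556 0.054 0 0 0;-1 -0.539 -0.556 0.054 0 0 0",
)

```text
time: 0.72
ee_pos: [0.2875, 0.3129, 0.2157]
ee_rot: [0.0, 0.195, 0.981, -0.0]
ft_force: [1.1, 0.0, 1.5]
opening: 0.094
```

Call:
move_arm(
  commands="-1 -0.394 -0.406 0.04 0 0 0;-1 -0.394 -0.406 0.04 0 0 0;-1 -0.394 -0.406 0.04 0 0 0;-1 -0.394 -0.406 0.04 0 0 0;-1 -0.394 -0.406 0.04 0 0 0",
)

```text
time: 1.13
ee_pos: [0.364, 0.1195, 0.2014]
ee_rot: [0.001, 0.195, 0.981, 0.0]
ft_force: [0.5, 1.5, 0.3]
opening: 0.0942
```

Call:
move_arm(
  commands="-1 -0.249 -0.257 0.025 0 0 0;-1 -0.249 -0.257 0.025 0 0 0;-1 -0.249 -0.257 0.025 0 0 0;-1 -0.249 -0.257 0.025 0 0 0;-1 -0.249 -0.257 0.025 0 0 0",
)

```text
time: 1.55
ee_pos: [0.4404, -0.0742, 0.1872]
ee_rot: [0.001, 0.195, 0.981, 0.0]
ft_force: [0.6, 1.2, -0.3]
opening: 0.0939
```

```bash
python3 -c "
from h import *
st();go([.4951,-.2120,.11],76.6)"
```

```text
t 1.55 grasp [ 0.4404 -0.0742  0.1812] jaw 67.5 zax [ 0.002 -0.    -1.   ] F [ 0.6  1.2 -0.3] open 0.0939 j6 -1.47
shift [-0.1032 -0.1064  0.0714] rot [ 0.   0.1 -9.1] | t 1.55 dist 0.165
```

Call:
move_arm(
  commands="-1 -0.103 -0.106 0.071 0 0 -9.1;-1 -0.103 -0.106 0.071 0 0 -9.1;-1 -0.103 -0.106 0.071 0 0 -9.1;-1 -0.103 -0.106 0.071 0 0 -9.1;-1 -0.103 -0.106 0.071 0 0 -9.1",
)

```text
time: 1.97
ee_pos: [0.4942, -0.2161, 0.1108]
ee_rot: [-0.002, 0.119, 0.993, 0.0]
ft_force: [-1.4, 1.0, -0.2]
opening: 0.0934
```

```bash
python3 -c "
from h import *
st();go(ball(0),76.6);crop('side','pics/c1.png',200,200,400,350,4);crop('top','pics/c2.png',330,200,480,310,4.5)"
```

```text
t 1.97 grasp [ 0.4942 -0.2161  0.1048] jaw 76.3 zax [-0.005  0.001 -1.   ] F [-1.4  1.  -0.2] open 0.0934 j6 -1.85
shift [-0.0001  0.0042  0.0421] rot [-0.  -0.3 -0.3] | t 1.97 dist 0.042
```

View pics/c1.png

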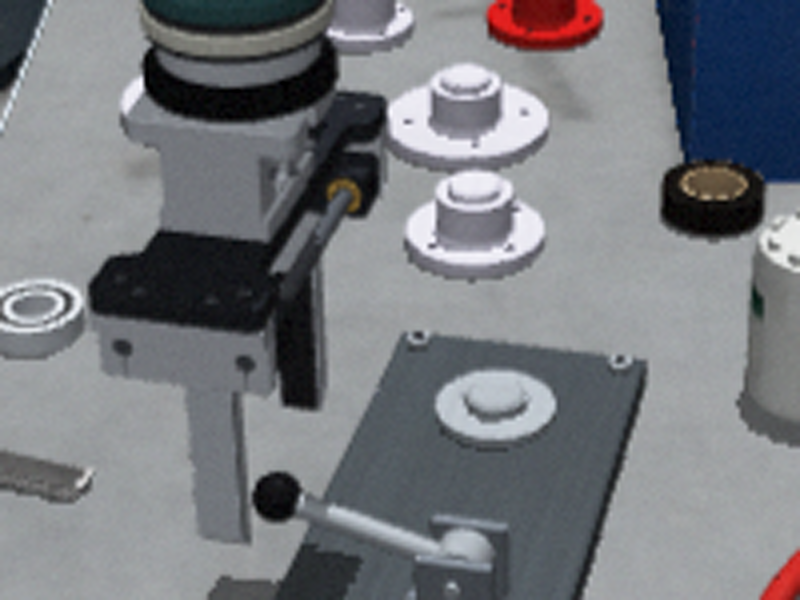

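View pics/c2.png

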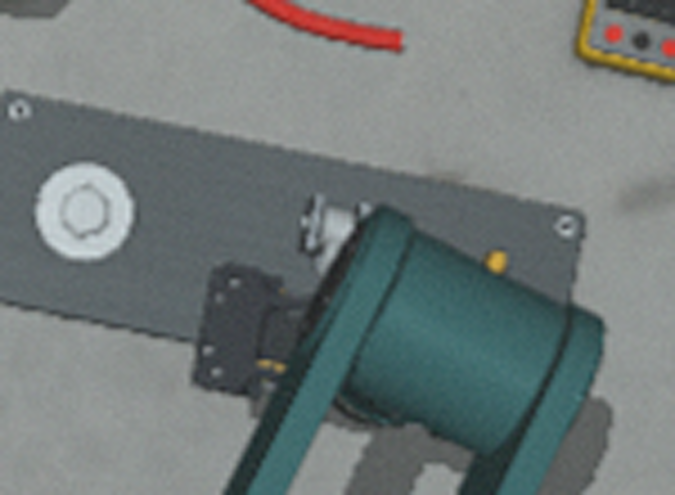

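Call:
move_arm(
  commands="-1 0 0.0042 0.042 0 0 0;-1 0 0.0042 0.042 0 0 0;0.5 0 0.0042 0.042 0 0 0;1 0 0.0042 0.042 0 0 0;1 0 0.0042 0.042 0 0 0",
  newtons=12,
)

```text
time: 2.48
ee_pos: [0.4965, -0.2079, 0.0751]
ee_rot: [0.001, 0.117, 0.993, 0.0]
ft_force: [-0.4, -0.8, 1.2]
opening: 0.0775
```

Call:
move_arm(
  commands="1 0 0 0 0 0 0;1 0 0 0 0 0 0;1 0 0 0 0 0 0;1 0 0 0 0 0 0;1 0 0 0 0 0 0",
)

```text
time: 2.9
ee_pos: [0.4965, -0.2079, 0.0754]
ee_rot: [0.001, 0.117, 0.993, 0.0]
ft_force: [-0.4, 0.1, -0.0]
opening: 0.044
```

```bash
python3 -c "
from h import *
st();go(ball(0),76.6);crop('side','pics/c3.png',200,200,400,350,4)"
```

```text
t 2.9 grasp [ 0.4966 -0.2079  0.0694] jaw 76.5 zax [ 0.003 -0.    -1.   ] F [-0.4  0.1 -0. ] open 0.044 j6 -1.84
shift [ 0.0004 -0.0043  0.0068] rot [ 0.   0.2 -0.1] | t 2.9 dist 0.008
```

View pics/c3.png

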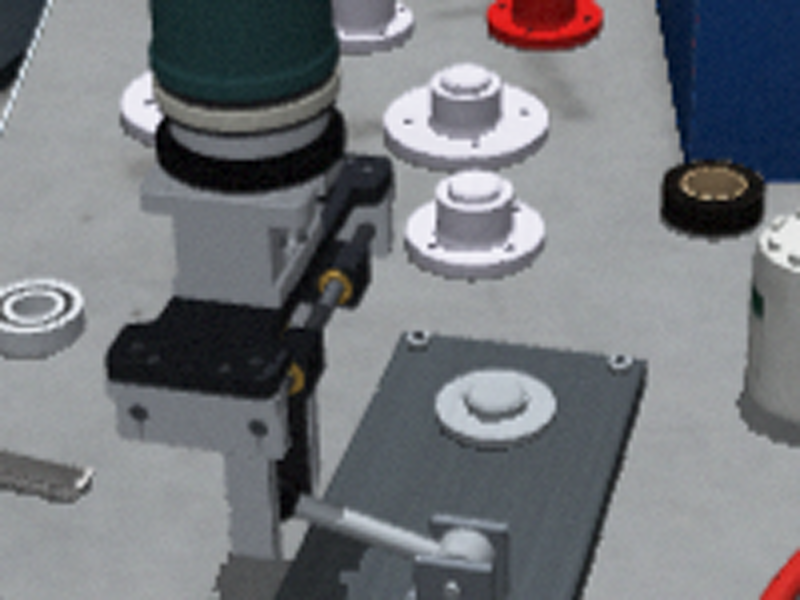

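Call:
move_arm(
  commands="0.4 0 -0.004 0.007 0 0 0;0.4 0 -0.004 0.007 0 0 0;1 0 -0.004 0.007 0 0 0;1 0 -0.004 0.007 0 0 0;1 0 -0.004 0.007 0 0 0",
)

```text
time: 3.37
ee_pos: [0.4952, -0.2103, 0.0672]
ee_rot: [0.0, 0.117, 0.993, 0.002]
ft_force: [1.3, 4.1, -2.8]
opening: 0.0211
```

Call:
move_arm(
  commands="1 0 0 0 0 0 0;1 0 0 0 0 0 0;1 0 0 0 0 0 0;1 0 0 0 0 0 0",
)

```text
time: 3.7
ee_pos: [0.4952, -0.2102, 0.0672]
ee_rot: [0.0, 0.117, 0.993, 0.002]
ft_force: [1.5, 2.4, -0.9]
opening: 0.0208
```

```bash
python3 -c "
from h import *
st();go(ball(0),76.6)
for a in (.2,.4,.6,.8,1.,1.2,1.4,1.6,1.8,2.0): go(ball(a),76.6)"
```

```text
t 3.7 grasp [ 0.4952 -0.2102  0.0612] jaw 76.5 zax [ 0.001  0.004 -1.   ] F [ 1.5  2.4 -0.9] open 0.0208 j6 -1.85
shift [-0.0004 -0.0018 -0.0015] rot [ 0.2  0.  -0.1] | t 3.7 dist 0.002
shift [-0.0055 -0.0017 -0.0177] rot [ 0.2  0.  -0.1] | t 3.7 dist 0.019
shift [-0.0138 -0.0017 -0.0325] rot [ 0.2  0.  -0.1] | t 3.7 dist 0.035
shift [-0.0249 -0.0016 -0.0453] rot [ 0.2  0.  -0.1] | t 3.7 dist 0.052
shift [-0.0383 -0.0015 -0.0558] rot [ 0.2  0.  -0.1] | t 3.7 dist 0.068
shift [-0.0535 -0.0015 -0.0633] rot [ 0.2  0.  -0.1] | t 3.7 dist 0.083
shift [-0.0699 -0.0014 -0.0677] rot [ 0.2  0.  -0.1] | t 3.7 dist 0.097
shift [-0.0868 -0.0014 -0.0687] rot [ 0.2  0.  -0.1] | t 3.7 dist 0.111
shift [-0.1036 -0.0014 -0.0664] rot [ 0.2  0.  -0.1] | t 3.7 dist 0.123
shift [-0.1196 -0.0014 -0.0607] rot [ 0.2  0.  -0.1] | t 3.7 dist 0.134
shift [-0.1342 -0.0014 -0.052 ] rot [ 0.2  0.  -0.1] | t 3.7 dist 0.144
```

Call:
move_arm(
  commands="1 -0.0055 0 -0.018 0 0 0;1 -0.0138 0 -0.0325 0 0 0;1 -0.025 0 -0.045 0 0 0;1 -0.038 0 -0.0555 0 0 0;1 -0.038 0 -0.0555 0 0 0",
  newtons=18,
)

```text
time: 4.12
ee_pos: [0.5347, -0.2198, 0.1241]
ee_rot: [0.003, 0.117, 0.993, 0.002]
ft_force: [2.9, 1.3, -0.6]
opening: 0.021
```

```bash
python3 -c "
from h import *
st()
for a in (.8,1.,1.2,1.4,1.6,1.8,2.0): go(ball(a),76.6)
crop('side','pics/c4.png',200,200,400,350,4)"
```

```text
t 4.12 grasp [ 0.5348 -0.2198  0.1181] jaw 76.6 zax [ 0.006  0.003 -1.   ] F [ 2.9  1.3 -0.6] open 0.021 j6 -1.83
shift [ 0.0025 -0.0016  0.0011] rot [ 0.2  0.3 -0. ] | t 4.12 dist 0.003
shift [-0.0128 -0.0016 -0.0064] rot [ 0.2  0.3 -0. ] | t 4.12 dist 0.014
shift [-0.0292 -0.0016 -0.0107] rot [ 0.2  0.3 -0. ] | t 4.12 dist 0.031
shift [-0.0461 -0.0016 -0.0116] rot [ 0.2  0.3 -0. ] | t 4.12 dist 0.048
shift [-0.0629 -0.0015 -0.0092] rot [ 0.2  0.3 -0. ] | t 4.12 dist 0.064
shift [-0.0789 -0.0016 -0.0035] rot [ 0.2  0.3 -0. ] | t 4.12 dist 0.079
shift [-0.0934 -0.0016  0.0053] rot [ 0.2  0.3 -0. ] | t 4.12 dist 0.094
```

View pics/c4.png

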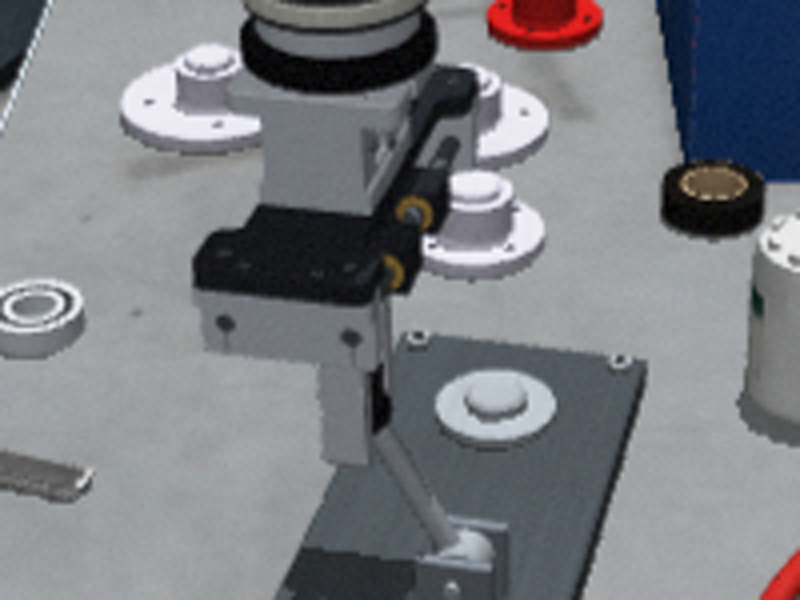

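Lever follows the gripper. Continue to slightly past 1.9 rad.

Call:
move_arm(
  commands="1 -0.013 0 -0.0065 0 0 0;1 -0.029 0 -0.0107 0 0 0;1 -0.046 0 -0.0116 0 0 0;1 -0.063 0 -0.009 0 0 0;1 -0.079 0 -0.0035 0 0 0",
)

```text
time: 4.58
ee_pos: [0.6104, -0.238, 0.1284]
ee_rot: [0.002, 0.117, 0.993, 0.002]
ft_force: [-2.0, 1.9, 1.8]
opening: 0.0204
```

```bash
python3 -c "
from h import *
st()
for a in (1.9,2.0,2.03): go(ball(a),76.6)
"
```

```text
t 4.58 grasp [ 0.6105 -0.238   0.1224] jaw 76.5 zax [ 0.004  0.003 -1.   ] F [-2.   1.9  1.8] open 0.0204 j6 -1.8
shift [-0.0085 -0.0014  0.0044] rot [ 0.2  0.2 -0.1] | t 4.58 dist 0.01
shift [-0.0156 -0.0015  0.0092] rot [ 0.2  0.2 -0.1] | t 4.58 dist 0.018
shift [-0.0176 -0.0015  0.0107] rot [ 0.2  0.2 -0.1] | t 4.58 dist 0.021
```

Call:
move_arm(
  commands="1 -0.008 0 0.004 0 0 0;1 -0.0145 0 0.0083 0 0 0;1 -0.0145 0 0.0083 0 0 0;1 -0.0145 0 0.0083 0 0 0;1 -0.0145 0 0.0083 0 0 0",
)

```text
time: 5.0
ee_pos: [0.6248, -0.2415, 0.1206]
ee_rot: [0.003, 0.117, 0.993, 0.001]
ft_force: [3.0, 1.3, 0.8]
opening: 0.021
```

Call:
move_arm(
  commands="0 0 0 0 0 0 0;0 0 0 0 0 0 0;0 0 0 0 0 0 0;0 0 0 -0.04 0 0 0;0 0 0 -0.08 0 0 0",
)

```text
time: 5.42
ee_pos: [0.6214, -0.241, 0.1963]
ee_rot: [-0.003, 0.118, 0.993, 0.003]
ft_force: [1.2, -0.1, 1.3]
opening: 0.0463
```

```bash
python3 -c "
from h import *
st()
crop('side','pics/c5.png',200,200,400,350,4)"
```

```text
t 5.42 grasp [ 0.6214 -0.241   0.1903] jaw 76.5 zax [-0.005  0.006 -1.   ] F [ 1.2 -0.1  1.3] open 0.0463 j6 -1.79
```

View pics/c5.png

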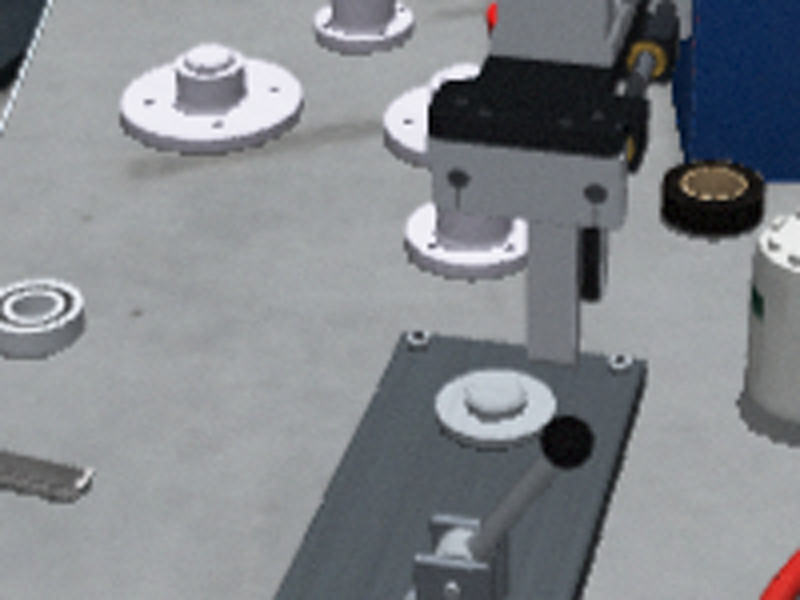

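```bash
python3 -c "
from h import *
print([proj('side',ball(a)).round(1) for a in (1.6,1.8,2.0)])
go(WING+[0,0,.08],76.6)
"
```

```text
[array([325.8, 302.2]), array([335.4, 306.3]), array([344. , 311.7])]
shift [ 0.0741 -0.0951  0.0622] rot [-0.   0.9 -0.1] | t 5.47 dist 0.136
```

Call:
move_arm(
  commands="0 0.03 -0.038 0.01 0 0 0;0 0.074 -0.095 0.062 0 0.9 0;0 0.074 -0.095 0.062 0 0.9 0;0 0.074 -0.095 0.062 0 0.9 0;0 0.074 -0.095 0.062 0 0.9 0",
)

```text
time: 5.88
ee_pos: [0.5288, -0.3194, 0.1439]
ee_rot: [-0.004, 0.12, 0.993, 0.001]
ft_force: [0.7, -0.9, -0.1]
opening: 0.0468
```

Call:
move_arm(
  commands="0 0 0 0 0 0 0;0 0 0 0 0 0 0",
)

```text
time: 6.05
ee_pos: [0.5294, -0.3193, 0.1447]
ee_rot: [-0.003, 0.119, 0.993, 0.001]
ft_force: [-0.3, -0.2, 0.2]
opening: 0.0473
```

```bash
python3 -c "
from h import *
st()
go(WING+[0,0,-.004],76.6)
crop('side','pics/c6.png',200,250,400,400,4)
"
```

```text
t 6.05 grasp [ 0.5294 -0.3192  0.1387] jaw 76.3 zax [-0.006  0.003 -1.   ] F [-0.3 -0.2  0.2] open 0.0473 j6 -1.96
shift [-0.0032  0.0012  0.0817] rot [ 0.1 -0.4 -0.3] | t 6.05 dist 0.082
```

View pics/c6.png

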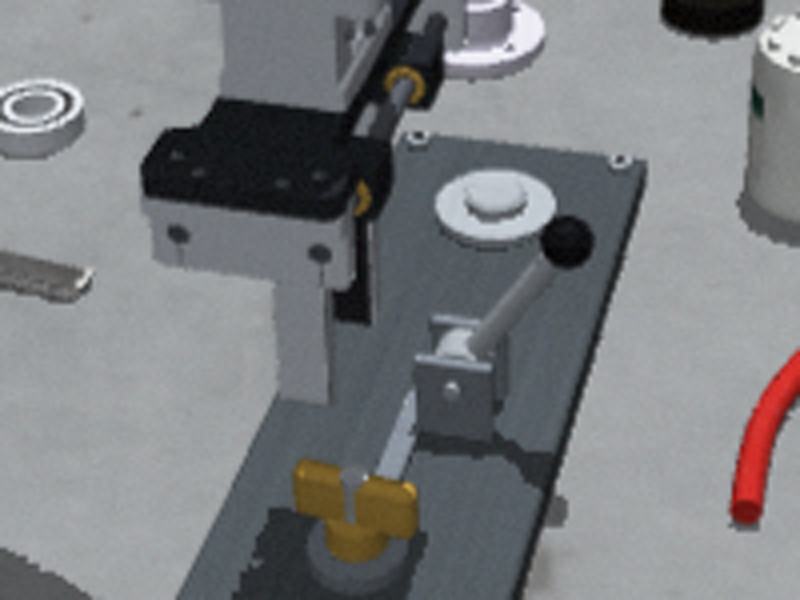

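Call:
move_arm(
  commands="0 -0.0032 0.001 0.04 0 -0.4 0;0 -0.0032 0.001 0.08 0 -0.4 0;0 -0.0032 0.001 0.0817 0 -0.4 0;0 -0.0032 0.001 0.0817 0 -0.4 0;1 -0.0032 0.001 0.0817 0 -0.4 0",
  newtons=20,
)

```text
time: 6.52
ee_pos: [0.5345, -0.3188, 0.0655]
ee_rot: [0.002, 0.118, 0.993, -0.0]
ft_force: [-0.1, -0.7, 1.0]
opening: 0.0433
```

Call:
move_arm(
  commands="1 0 0 0 0 0 0;1 0 0 0 0 0 0;1 0 0 0 0 0 0;1 0 0 0 0 0 0;1 0 0 0 0 0 0",
)

```text
time: 6.93
ee_pos: [0.5356, -0.3177, 0.067]
ee_rot: [0.003, 0.119, 0.993, 0.001]
ft_force: [1.0, 2.8, 3.8]
opening: 0.0107
```

```bash
python3 -c "
from h import *
st()
go(WING+[0,0,-.004],76.6)
"
```

```text
t 6.93 grasp [ 0.5357 -0.3177  0.061 ] jaw 76.4 zax [ 0.007  0.001 -1.   ] F [1.  2.8 3.8] open 0.0107 j6 -1.96
shift [ 0.0029 -0.0016  0.004 ] rot [ 0.2  0.4 -0.2] | t 6.93 dist 0.005
```

Call:
move_arm(
  commands="1 0.003 0 0.002 0 0 7;1 0.003 -0.001 0.002 0 0 14;1 0.003 -0.001 0.002 0 0 21;1 0.003 -0.001 0.002 0 0 28;1 0.003 -0.001 0.002 0 0 35",
)

```text
time: 7.35
ee_pos: [0.5351, -0.3178, 0.0671]
ee_rot: [0.006, 0.414, 0.91, 0.003]
ft_force: [3.8, 2.5, 3.3]
opening: 0.0108
```

```bash
python3 -c "
from h import *
st()
go(WING+[0,0,-.004],76.6-75)
"
```

```text
t 7.35 grasp [ 0.5352 -0.3178  0.0611] jaw 41.1 zax [ 0.014  0.    -1.   ] F [3.8 2.5 3.3] open 0.0108 j6 -1.35
shift [ 0.0012 -0.0026  0.004 ] rot [ 0.7  0.3 39.5] | t 7.35 dist 0.005
```

Call:
move_arm(
  commands="1 0 -0.001 0 0 0 7;1 0 -0.001 0 0 0 14;1 0 -0.001 0 0 0 21;1 0 -0.001 0 0 0 28;1 0 -0.001 0 0 0 35",
)

```text
time: 7.77
ee_pos: [0.5349, -0.3179, 0.0671]
ee_rot: [0.005, 0.671, 0.742, 0.005]
ft_force: [1.9, 1.5, -0.9]
opening: 0.0107
```

Call:
move_arm(
  commands="1 0 0 0 0 0 4;1 0 0 0 0 0 4;1 0 0 0 0 0 4",
)

```text
time: 8.02
ee_pos: [0.5349, -0.3179, 0.0671]
ee_rot: [0.005, 0.695, 0.719, 0.005]
ft_force: [0.2, 0.6, -1.1]
opening: 0.0112
```

```bash
python3 -c "
from h import *
st();print(bot.get_state()['torque'])
"
```

```text
t 8.02 grasp [ 0.535  -0.3179  0.0611] jaw 1.9 zax [ 0.015  0.001 -1.   ] F [ 0.2  0.6 -1.1] open 0.0112 j6 -0.67
[-0.11739256  0.13815774  0.11178609]
```

Turned 74.5° (1.30 rad). Release, rise, check.

Call:
move_arm(
  commands="0 0 0 0 0 0 0;0 0 0 0 0 0 0;0 0 0 0 0 0 0;0 0 0 -0.04 0 0 0;0 0 0 -0.08 0 0 0",
)

```text
time: 8.43
ee_pos: [0.5316, -0.3166, 0.144]
ee_rot: [0.001, 0.695, 0.719, 0.005]
ft_force: [2.3, -0.8, 0.8]
opening: 0.0409
```

Call:
move_arm(
  commands="-1 0 0.04 -0.12 0 0 0;-1 -0.04 0.1 -0.12 0 0 0;-1 -0.06 0.18 -0.12 0 0 0;-1 -0.06 0.2 -0.12 0 0 0;-1 -0.06 0.2 -0.12 0 0 0",
)

```text
time: 8.85
ee_pos: [0.6899, -0.3606, 0.2538]
ee_rot: [0.002, 0.695, 0.719, 0.005]
ft_force: [0.7, -0.2, 0.9]
opening: 0.0742
```

```bash
python3 -c "
from h import *
st()
crop('top','pics/d1.png',150,200,480,360,2.4)
crop('side','pics/d2.png',200,150,400,450,2)
"
```

```text
t 8.85 grasp [ 0.69   -0.3605  0.2478] jaw 1.9 zax [ 0.01   0.004 -1.   ] F [ 0.7 -0.2  0.9] open 0.0742 j6 -0.59
```

View pics/d1.png

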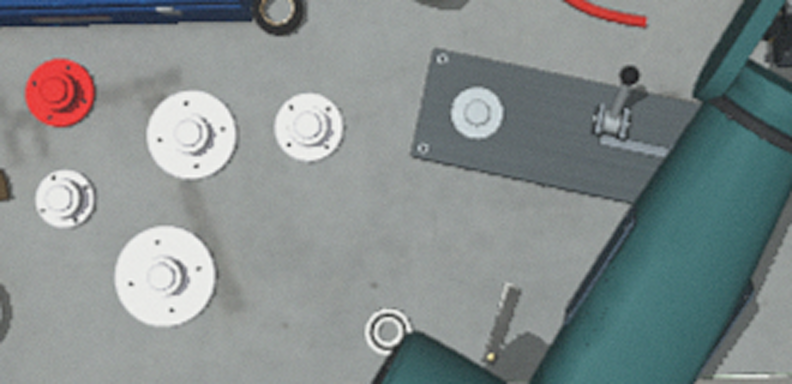

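View pics/d2.png

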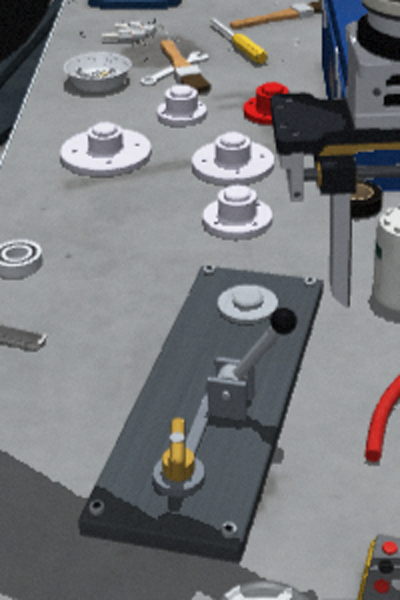

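```bash
cat >> h.py <<'E'
def hubs(im=None,z0=0.):
    im=eyes.snapshot("top")[:,:,::-1] if im is None else im
    c=eyes.calibration("top")
    hsv=cv2.cvtColor(im,cv2.COLOR_BGR2HSV)
    m=((hsv[:,:,2]>150)&(hsv[:,:,1]<45)).astype(np.uint8)
    bg=np.median(hsv[230:350,150:340,2]); 
    m=((hsv[:,:,2]>bg+30)&(hsv[:,:,1]<45)).astype(np.uint8)
    m=cv2.morphologyEx(m,cv2.MORPH_OPEN,np.ones((3,3)))
    cs,_=cv2.findContours(m,cv2.RETR_EXTERNAL,cv2.CHAIN_APPROX_NONE)
    for k in cs:
        if cv2.contourArea(k)<250: continue
        (u,v),r=cv2.minEnclosingCircle(cv2.convexHull(k))
        if not(120<u<470 and 205<v<355): continue
        (eu,ev),ax,an=cv2.fitEllipse(cv2.convexHull(k))
        dep=(c["R"]@ray("top",u,v,.01)+c["t"])[2]
        print("circ",ray("top",u,v,.01)[:2].round(4),"d",round(2*r*dep/576.7,4),"ell",ray("top",eu,ev,.01)[:2].round(4),np.round(np.array(ax)*dep/576.7,4),"px",round(u,1),round(v,1),"area",cv2.contourArea(k))
E
python3 - <<'E'
from h import *
hubs()
print("toolbox",ray("top",180,210,0.0),ray("top",254,205,0))
crop("top","pics/e1.png",150,215,310,345,5)
E
```

```text
circ [0.3776 0.517 ] d 0.0758 ell [0.3775 0.5175] [0.073  0.0757] px 134.5 329.5 area 460.0
circ [0.4123 0.2864] d 0.1164 ell [0.4124 0.2862] [0.1132 0.1159] px 217.9 314.6 area 1305.0
circ [0.5801 0.1164] d 0.0804 ell [0.5802 0.1165] [0.0776 0.0794] px 278.0 252.5 area 465.0
circ [0.5753 0.2531] d 0.1033 ell [0.5749 0.2529] [0.1012 0.1029] px 229.1 255.5 area 1009.5
circ [ 0.5914 -0.0801] d 0.0576 ell [ 0.5917 -0.0801] [0.0561 0.0571] px 348.2 246.6 area 302.0
toolbox [0.70862722 0.39136913 0.        ] [0.71733254 0.18195737 0.        ]
```

View pics/e1.png

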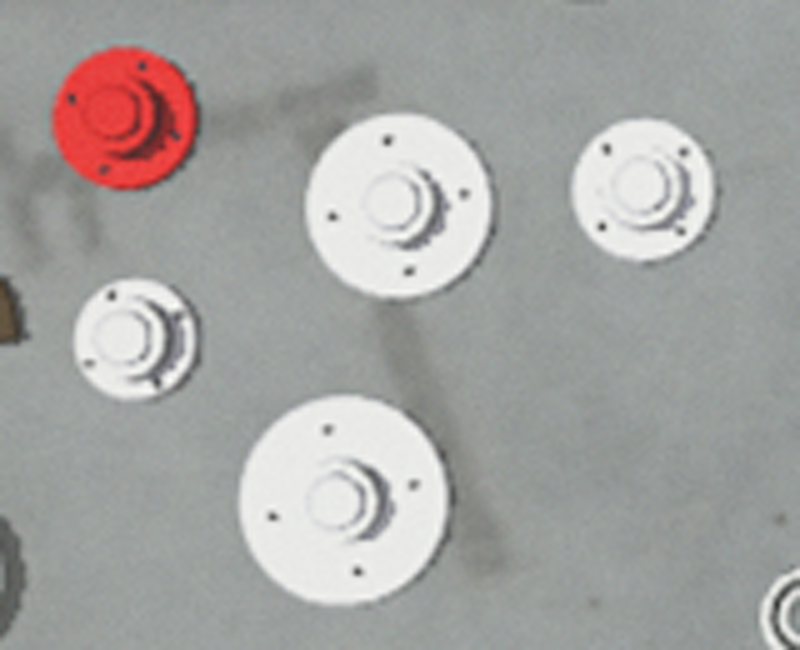

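```bash
python3 -c "
from h import *
go([.4124,.2863,.15],45)
"
```

```text
shift [ 0.6549 -0.2554  0.0962] rot [  0.4  -0.4 -43.1] | t 9.05 dist 0.709
```

Call:
move_arm(
  commands="-1 0.655 -0.256 0.05 0 0 0;-1 0.655 -0.256 0.05 0 0 0;-1 0.655 -0.256 0.05 0 0 0;-1 0.655 -0.256 0.05 0 0 0;-1 0.655 -0.256 0.05 0 0 0",
)

```text
time: 9.47
ee_pos: [0.603, -0.167, 0.2377]
ee_rot: [-0.001, 0.695, 0.719, 0.004]
ft_force: [1.5, 0.4, 0.2]
opening: 0.094
```

Call:
move_arm(
  commands="-1 0.461 -0.18 0.035 0 0 0;-1 0.461 -0.18 0.035 0 0 0;-1 0.461 -0.18 0.035 0 0 0;-1 0.461 -0.18 0.035 0 0 0;-1 0.461 -0.18 0.035 0 0 0",
)

```text
time: 9.88
ee_pos: [0.5199, 0.023, 0.2243]
ee_rot: [-0.001, 0.696, 0.718, 0.005]
ft_force: [-0.3, 0.5, 1.1]
opening: 0.0942
```

```bash
python3 -c "
from h import *
st();go([.4124,.2863,.15],45)
"
```

```text
t 9.88 grasp [0.5199 0.023  0.2183] jaw 1.8 zax [ 0.006  0.008 -1.   ] F [-0.3  0.5  1.1] open 0.0942 j6 -0.1
shift [ 0.2661 -0.0994  0.0697] rot [  0.5  -0.3 -43.2] | t 9.88 dist 0.293
```

Call:
move_arm(
  commands="-1 0.266 -0.099 0.07 0.3 0 -43;-1 0.266 -0.099 0.07 0.3 0 -43;-1 0.266 -0.099 0.07 0.3 0 -43;-1 0.266 -0.099 0.07 0.3 0 -43;-1 0.266 -0.099 0.07 0.3 0 -43",
)

```text
time: 10.3
ee_pos: [0.4419, 0.2089, 0.176]
ee_rot: [0.0, 0.438, 0.899, 0.004]
ft_force: [0.5, 0.1, 0.4]
opening: 0.094
```

```bash
python3 -c "
from h import *
st();go([.4124,.2863,.10],45)
"
```

```text
t 10.3 grasp [0.4419 0.2089 0.17  ] jaw 38.0 zax [ 0.003  0.007 -1.   ] F [0.5 0.1 0.4] open 0.094 j6 -0.34
shift [0.079  0.024  0.0704] rot [ 0.4 -0.2 -7. ] | t 10.3 dist 0.108
```

Call:
move_arm(
  commands="-1 0.079 0.024 0.07 0.4 0 -7;-1 0.079 0.024 0.07 0.4 0 -7;-1 0.079 0.024 0.07 0.4 0 -7;-1 0.079 0.024 0.07 0.4 0 -7;-1 0.079 0.024 0.07 0.4 0 -7",
)

```text
time: 10.72
ee_pos: [0.4099, 0.2852, 0.1061]
ee_rot: [-0.001, 0.382, 0.924, -0.0]
ft_force: [0.3, -0.6, -0.2]
opening: 0.0937
```

Call:
move_arm(
  commands="-1 0 0 0 0 0 0;-1 0 0 0 0 0 0",
)

```text
time: 10.88
ee_pos: [0.4104, 0.284, 0.108]
ee_rot: [-0.0, 0.382, 0.924, 0.001]
ft_force: [0.5, -0.5, 0.7]
opening: 0.0941
```

```bash
python3 -c "
from h import *
st();go([.4124,.2863,.031],45)
crop('side','pics/e2.png',170,120,370,270,4)
"
```

```text
t 10.88 grasp [0.4105 0.284  0.102 ] jaw 45.0 zax [ 0.     0.001 -1.   ] F [ 0.5 -0.5  0.7] open 0.0941 j6 -0.3
shift [0.0002 0.0029 0.071 ] rot [ 0.1 -0.   0. ] | t 10.88 dist 0.071
```

View pics/e2.png

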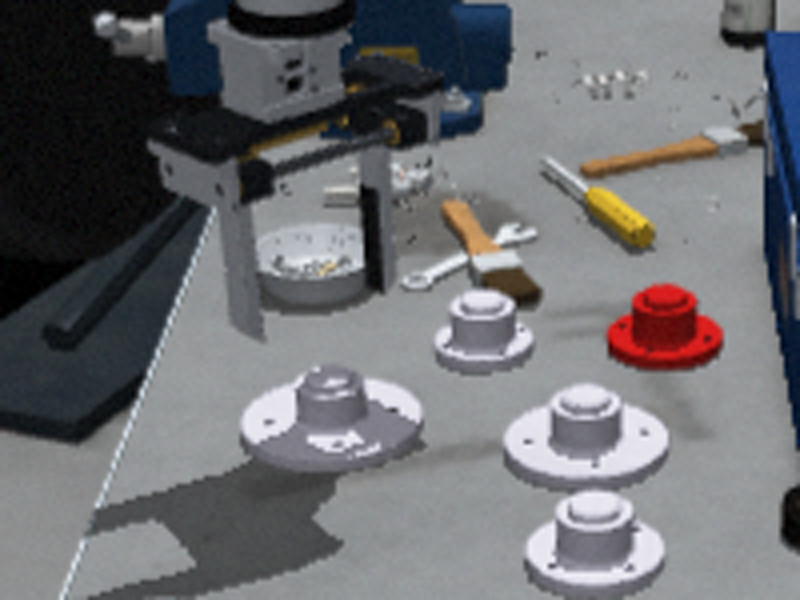

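Good alignment. Descend, then close.

Call:
move_arm(
  commands="-1 0 0.003 0.035 0 0 0;-1 0 0.003 0.06 0 0 0;-1 0 0.003 0.07 0 0 0;-1 0 0.003 0.07 0 0 0;-1 0 0.003 0.07 0 0 0",
  newtons=15,
)

```text
time: 11.35
ee_pos: [0.4137, 0.2859, 0.0387]
ee_rot: [0.0, 0.383, 0.924, 0.001]
ft_force: [0.5, 0.1, -0.5]
opening: 0.0939
```

Call:
move_arm(
  commands="0.2 0 0 0 0 0 0;0.2 0 0 0 0 0 0;0.2 0 0 0 0 0 0;0.2 0 0 0 0 0 0;0.2 0 0 0 0 0 0",
)

```text
time: 11.77
ee_pos: [0.4139, 0.2861, 0.0391]
ee_rot: [0.0, 0.383, 0.924, 0.001]
ft_force: [-0.1, 0.0, 0.5]
opening: 0.0641
```

```bash
python3 -c "
from h import *
st();go([.4124,.2863,.031],-45)
"
```

```text
t 11.77 grasp [0.414  0.2861 0.0331] jaw 44.9 zax [ 0.002  0.002 -1.   ] F [-0.1  0.   0.5] open 0.0641 j6 -0.29
shift [ 0.0013 -0.0009  0.0021] rot [ 0.1 -0.2 89.9] | t 11.77 dist 0.003
```

Call:
move_arm(
  commands="1 0 0 0.002 0 0 0;1 0 0 0.002 0 0 0;1 0 0 0.002 0 0 0;1 0 0 0.002 0 0 0;1 0 0 0.002 0 0 0",
)

```text
time: 12.18
ee_pos: [0.4139, 0.2861, 0.037]
ee_rot: [0.0, 0.383, 0.924, 0.001]
ft_force: [0.7, 0.5, -1.4]
opening: 0.0437
```

Call:
move_arm(
  commands="-0.2 0 0 0 0 0 0;-0.2 0 0 0 0 0 0;-0.2 0 0 0 0 0 0;-0.2 0 0 0 0 0 7;-0.2 0 0 0 0 0 14",
)

```text
time: 12.6
ee_pos: [0.4139, 0.2861, 0.037]
ee_rot: [0.0, 0.495, 0.869, 0.001]
ft_force: [-0.4, 0.3, 0.5]
opening: 0.0563
```

Call:
move_arm(
  commands="-0.2 0 0 0 0 0 7;-0.2 0 0 0 0 0 14;-0.2 0 0 0 0 0 21;-0.2 0 0 0 0 0 28;-0.2 0 0 0 0 0 35",
)

```text
time: 13.02
ee_pos: [0.4139, 0.2861, 0.0371]
ee_rot: [-0.0, 0.736, 0.677, 0.001]
ft_force: [-0.6, 0.2, 0.1]
opening: 0.0564
```

Call:
move_arm(
  commands="-0.2 0 0 0 0 0 7;-0.2 0 0 0 0 0 14;-0.2 0 0 0 0 0 21;-0.2 0 0 0 0 0 28;-0.2 0 0 0 0 0 35",
)

```text
time: 13.43
ee_pos: [0.414, 0.2861, 0.0372]
ee_rot: [-0.001, 0.907, 0.422, 0.001]
ft_force: [0.4, 1.0, -0.2]
opening: 0.0566
```

```bash
python3 -c "
from h import *
st();go([.4140,.2861,.031],-45)
"
```

```text
t 13.43 grasp [0.414  0.2861 0.0312] jaw -40.1 zax [ 0.002  0.002 -1.   ] F [ 0.4  1.  -0.2] open 0.0566 j6 1.19
shift [0.0001 0.     0.0002] rot [-0.  -0.2  4.9] | t 13.43 dist 0.0
```

Call:
move_arm(
  commands="1 0 0 0 0 0 0;1 0 0 0 0 0 0;1 0 0 0 0 0 0;1 0 0 0 0 0 0;1 0 0 -0.03 0 0 0",
  newtons=35,
)

```text
time: 13.85
ee_pos: [0.4091, 0.2834, 0.0607]
ee_rot: [-0.0, 0.906, 0.423, -0.006]
ft_force: [-1.3, 0.5, -3.9]
opening: 0.043
```

Call:
move_arm(
  commands="1 0 0 -0.03 0 0 0;1 0 0 -0.06 0 0 0;1 0 0 -0.08 0 0 0;1 0 0 -0.08 0 0 0;1 0 0 -0.08 0 0 0",
)

```text
time: 14.27
ee_pos: [0.4102, 0.284, 0.1409]
ee_rot: [-0.0, 0.906, 0.423, -0.006]
ft_force: [0.0, 0.1, -4.3]
opening: 0.0435
```

```bash
python3 -c "
from h import *
st();go(SEAT+[0,0,.031+.04],-40)
crop('side','pics/e3.png',170,120,370,270,4)
"
```

```text
t 14.27 grasp [0.4101 0.2839 0.1349] jaw -40.0 zax [-0.01  -0.004 -1.   ] F [ 0.   0.1 -4.3] open 0.0435 j6 1.19
shift [-0.1638  0.3714  0.0394] rot [-0.3  0.6  0. ] | t 14.27 dist 0.408
```

View pics/e3.png

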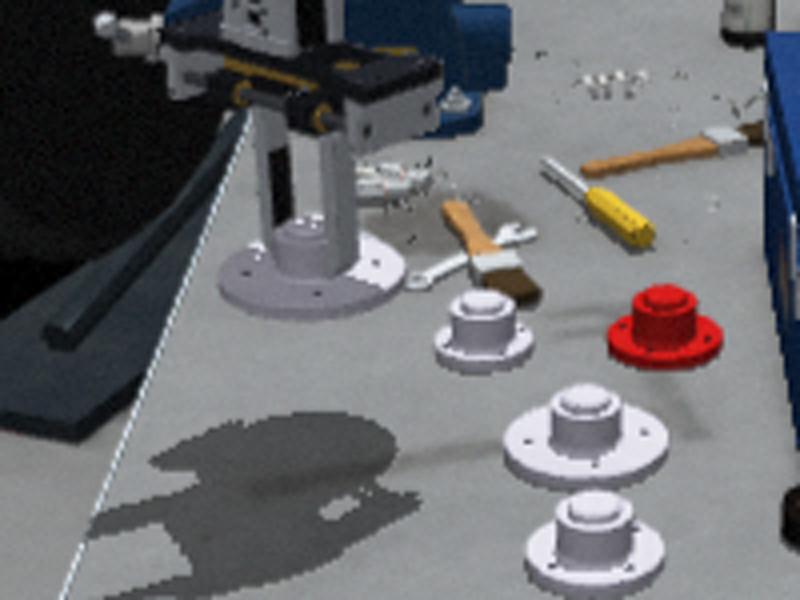

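Call:
move_arm(
  commands="1 -0.012 0.028 0 0 0 0;1 -0.028 0.064 0 0 0 0;1 -0.044 0.1 0 0 0 0;1 -0.06 0.136 0 0 0 0;1 -0.076 0.172 0 0 0 0",
)

```text
time: 14.73
ee_pos: [0.4907, 0.1129, 0.1355]
ee_rot: [-0.001, 0.906, 0.423, -0.01]
ft_force: [0.7, 0.4, -2.9]
opening: 0.0432
```

Call:
move_arm(
  commands="1 -0.016 0.036 0 0 0 0;1 -0.032 0.072 0 0 0 0;1 -0.048 0.108 0 0 0 0;1 -0.064 0.144 0.01 -0.3 0.6 0;1 -0.076 0.173 0.02 -0.3 0.6 0",
)

```text
time: 15.15
ee_pos: [0.5737, -0.0593, 0.1119]
ee_rot: [-0.002, 0.906, 0.423, -0.006]
ft_force: [1.2, -0.6, -3.6]
opening: 0.0436
```

Call:
move_arm(
  commands="1 0 0.005 0 0 0 0;1 0 0.005 0 0 0 0;1 0 0.005 0 0 0 0",
)

```text
time: 15.4
ee_pos: [0.5758, -0.0619, 0.1089]
ee_rot: [-0.004, 0.906, 0.423, -0.008]
ft_force: [-0.2, 0.6, -3.3]
opening: 0.0433
```

```bash
python3 -c "
from h import *
st();go(SEAT+[0,0,.031+.02],-40)
crop('side','pics/e4.png',230,180,380,330,4)
crop('top','pics/e5.png',290,190,450,310,4.5)
"
```

```text
t 15.4 grasp [ 0.5757 -0.0619  0.1029] jaw -40.0 zax [-0.018  0.001 -1.   ] F [-0.2  0.6 -3.3] open 0.0433 j6 0.5
shift [-0.0052  0.0225  0.0277] rot [-0.8  0.6 -0. ] | t 15.4 dist 0.036
```

View pics/e4.png

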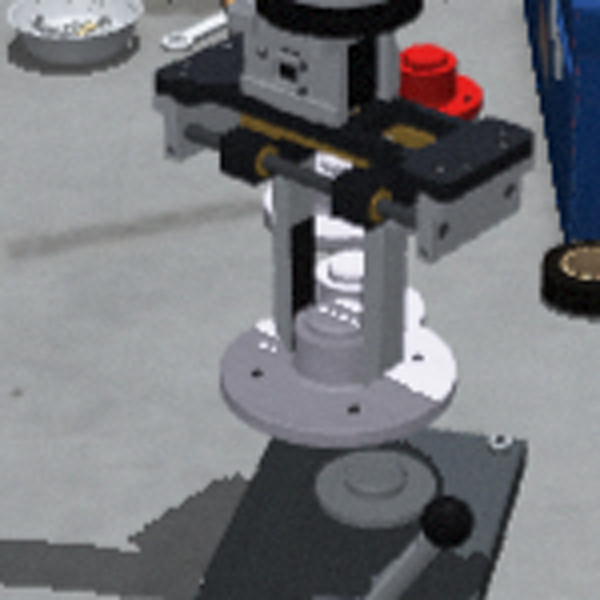

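View pics/e5.png

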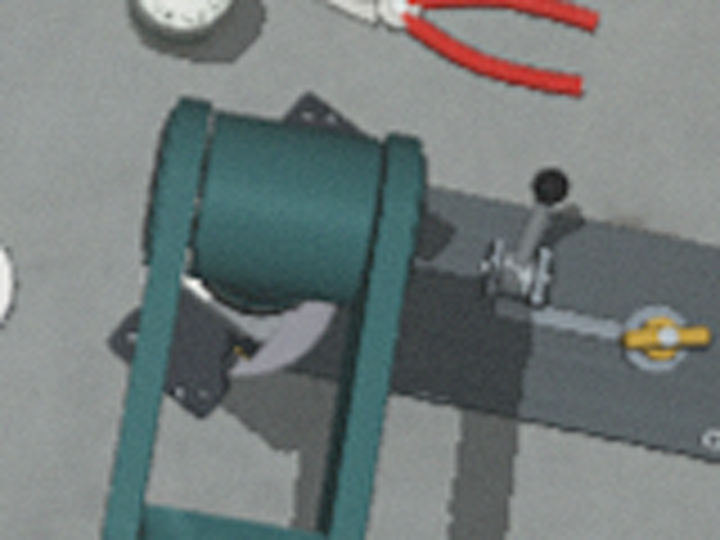

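```bash
python3 -c "
from h import *
print(proj('side',SEAT+[0,0,.007]),proj('side',SEAT))
print(proj('top',SEAT+[0,0,.007]),proj('top',SEAT))
im=cv2.imread('pics/side0.png');cv2.imwrite('pics/s1.png',cv2.resize(im[280:320,295:355],None,fx=12,fy=12,interpolation=cv2.INTER_CUBIC))
im=cv2.imread('pics/top0.png');cv2.imwrite('pics/s2.png',cv2.resize(im[225:270,325:375],None,fx=12,fy=12,interpolation=cv2.INTER_CUBIC))
"
```

```text
[321.83700087 296.93959096] [321.86832599 299.87207829]
[348.82065356 246.78602728] [348.65601909 246.98999646]
```

View pics/s1.png

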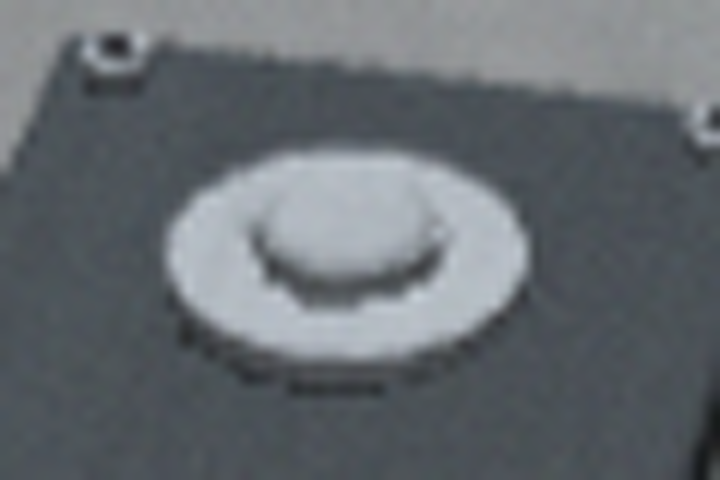

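View pics/s2.png

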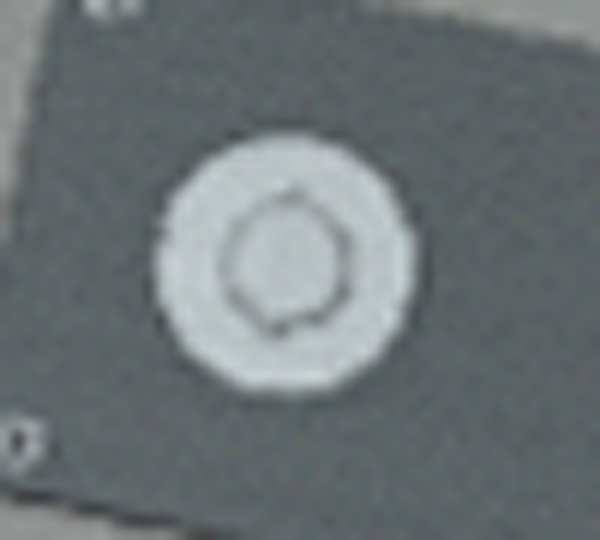

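```bash
python3 -c "
import re
s=open('h.py').read().replace('SEAT=np.array([.5892,-.0803,.024])','SEAT=np.array([.5915,-.0800,.024])');open('h.py','w').write(s)"
python3 -c "
from h import *
st();go(SEAT+[0,0,.031+.014],-40)"
```

```text
t 15.5 grasp [ 0.5765 -0.061   0.1049] jaw -39.9 zax [-0.014 -0.001 -1.   ] F [-0.4  0.2 -2.9] open 0.0434 j6 0.5
shift [-0.0047  0.024   0.0357] rot [-0.6  0.5  0.1] | t 15.5 dist 0.043
```

Call:
move_arm(
  commands="1 -0.0047 0.024 0.015 -0.6 0.5 0;1 -0.0047 0.024 0.03 -0.6 0.5 0;1 -0.0047 0.024 0.03 -0.6 0.5 0;1 -0.0047 0.024 0.03 -0.6 0.5 0;1 -0.0047 0.024 0.03 -0.6 0.5 0",
)

```text
time: 15.92
ee_pos: [0.5916, -0.0788, 0.0818]
ee_rot: [0.0, 0.906, 0.424, 0.0]
ft_force: [0.1, -0.1, -2.9]
opening: 0.0436
```

Call:
move_arm(
  commands="1 0 0 0 0 0 0;1 0 0 0 0 0 0",
)

```text
time: 16.08
ee_pos: [0.5923, -0.0781, 0.0835]
ee_rot: [0.001, 0.905, 0.425, 0.001]
ft_force: [-0.2, -0.4, -3.7]
opening: 0.0433
```

```bash
python3 -c "
from h import *
st();go(SEAT+[0,0,.031+.010],-40)
crop('side','pics/e6.png',250,220,380,330,5)"
```

```text
t 16.08 grasp [ 0.5924 -0.0781  0.0775] jaw -39.7 zax [ 0.003 -0.001 -1.   ] F [-0.2 -0.4 -3.7] open 0.0433 j6 0.47
shift [-0.002   0.0006  0.0125] rot [ 0.2 -0.1  0.3] | t 16.08 dist 0.013
```

View pics/e6.png

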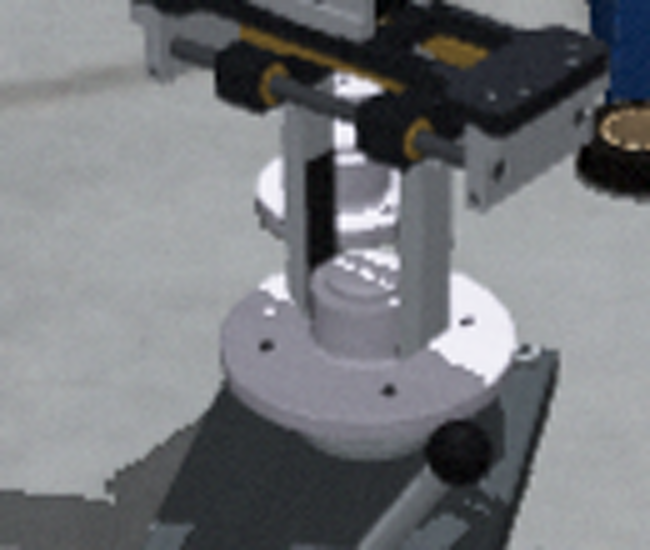

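Call:
move_arm(
  commands="1 -0.002 0.0006 0.006 0 0 0;1 -0.002 0.0006 0.012 0 0 0;1 -0.002 0.0006 0.016 0 0 0;1 -0.002 0.0006 0.016 0 0 0;1 -0.002 0.0006 0.016 0 0 0",
)

```text
time: 16.55
ee_pos: [0.591, -0.0802, 0.0663]
ee_rot: [0.0, 0.905, 0.425, 0.0]
ft_force: [0.2, -0.3, -3.5]
opening: 0.0432
```

```bash
python3 -c "
from h import *
st();go(SEAT+[0,0,.0312],-40)"
```

```text
t 16.55 grasp [ 0.591  -0.0802  0.0603] jaw -39.8 zax [ 0.001 -0.    -1.   ] F [ 0.2 -0.3 -3.5] open 0.0432 j6 0.46
shift [0.0005 0.0003 0.0051] rot [ 0.1 -0.   0.2] | t 16.55 dist 0.005
```

Call:
move_arm(
  commands="1 0 0 0.003 0 0 0;1 0 0 0.005 0 0 0;1 0 0 0.006 0 0 0;1 0 0 0.006 0 0 0;1 0 0 0.006 0 0 0",
)

```text
time: 16.97
ee_pos: [0.5911, -0.0803, 0.0612]
ee_rot: [0.001, 0.905, 0.425, 0.001]
ft_force: [-2.3, 0.0, 2.1]
opening: 0.0433
```

```bash
python3 -c "
from h import *
st();go(SEAT+[0,0,.0312],-40)"
```

```text
t 16.97 grasp [ 0.5911 -0.0803  0.0552] jaw -39.8 zax [ 0.002 -0.001 -1.   ] F [-2.3  0.   2.1] open 0.0433 j6 0.46
shift [0.0004 0.0001 0.    ] rot [ 0.1 -0.   0.2] | t 16.97 dist 0.0
```

Call:
move_arm(
  commands="-0.4 0 0 0 0 0 0;-0.4 0 0 0 0 0 0;-0.4 0 0 0 0 0 0;-0.4 0 0 -0.03 0 0 0;-0.4 0 0 -0.07 0 0 0",
)

```text
time: 17.38
ee_pos: [0.588, -0.0796, 0.1267]
ee_rot: [-0.003, 0.905, 0.425, -0.004]
ft_force: [0.8, 0.4, 1.3]
opening: 0.0658
```

```bash
python3 -c "
from h import *
st();hubs()
go([.5766,.2533,.13],-40)
crop('side','pics/f1.png',200,150,380,330,3.5)"
```

```text
t 17.38 grasp [ 0.588  -0.0796  0.1207] jaw -39.8 zax [-0.009  0.002 -1.   ] F [0.8 0.4 1.3] open 0.0658 j6 0.46
circ [0.3776 0.517 ] d 0.0758 ell [0.3773 0.5174] [0.0729 0.0756] px 134.5 329.5 area 452.0
circ [0.5806 0.1165] d 0.0795 ell [0.5803 0.1165] [0.0776 0.0791] px 278.0 252.3 area 465.5
circ [0.5754 0.2533] d 0.1033 ell [0.5749 0.2531] [0.1013 0.1028] px 229.0 255.5 area 1009.5
shift [ 0.2457 -0.2272  0.0028] rot [ 0.7 -0.3  0.3] | t 17.43 dist 0.335
```

View pics/f1.png

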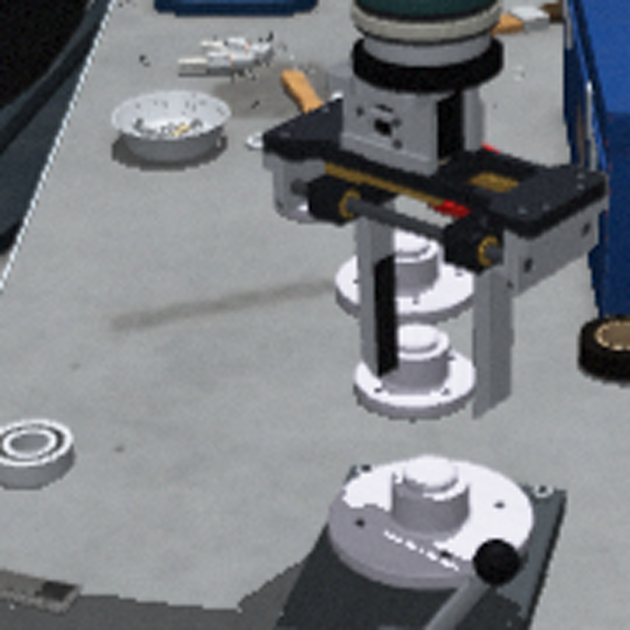

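Call:
move_arm(
  commands="-1 0.03 -0.028 -0.02 0 0 0;-1 0.246 -0.227 0 0.5 0 0;-1 0.246 -0.227 0 0.5 0 0;-1 0.246 -0.227 0 0.5 0 0;-1 0.246 -0.227 0 0.5 0 0",
)

```text
time: 17.9
ee_pos: [0.5843, 0.1219, 0.1451]
ee_rot: [0.001, 0.906, 0.424, 0.005]
ft_force: [0.4, -0.9, -0.7]
opening: 0.093
```

```bash
python3 -c "
from h import *
st();
go([.5766,.2532,.09],-40)"
```

```text
t 17.9 grasp [0.5844 0.1219 0.1391] jaw -39.8 zax [ 0.01   0.002 -1.   ] F [ 0.4 -0.9 -0.7] open 0.093 j6 0.8
shift [ 0.0956 -0.0903  0.0493] rot [ 0.4 -0.5  0.2] | t 17.9 dist 0.14
```

Call:
move_arm(
  commands="-1 0.0956 -0.09 0.03 0.4 -0.5 0;-1 0.0956 -0.09 0.03 0.4 -0.5 0;-1 0.0956 -0.09 0.049 0.4 -0.5 0;-1 0.0956 -0.09 0.049 0.4 -0.5 0;-1 0.0956 -0.09 0.049 0.4 -0.5 0",
)

```text
time: 18.32
ee_pos: [0.5741, 0.256, 0.0921]
ee_rot: [-0.001, 0.904, 0.427, -0.003]
ft_force: [-0.4, -1.0, -0.9]
opening: 0.0944
```

Call:
move_arm(
  commands="-1 0 0 0 0 0 0;-1 0 0 0 0 0 0",
)

```text
time: 18.48
ee_pos: [0.5741, 0.2551, 0.0917]
ee_rot: [-0.001, 0.905, 0.426, -0.004]
ft_force: [-0.4, -0.3, -1.0]
opening: 0.0941
```

```bash
python3 -c "
from h import *
st();
go([.5766,.2532,.031],-40)
crop('side','pics/f2.png',230,130,380,270,4)"
```

```text
t 18.48 grasp [0.5741 0.2551 0.0857] jaw -39.5 zax [-0.008 -0.002 -1.   ] F [-0.4 -0.3 -1. ] open 0.0941 j6 1.02
shift [0.0005 0.0034 0.0547] rot [-0.3  0.4  0.5] | t 18.48 dist 0.055
```

View pics/f2.png

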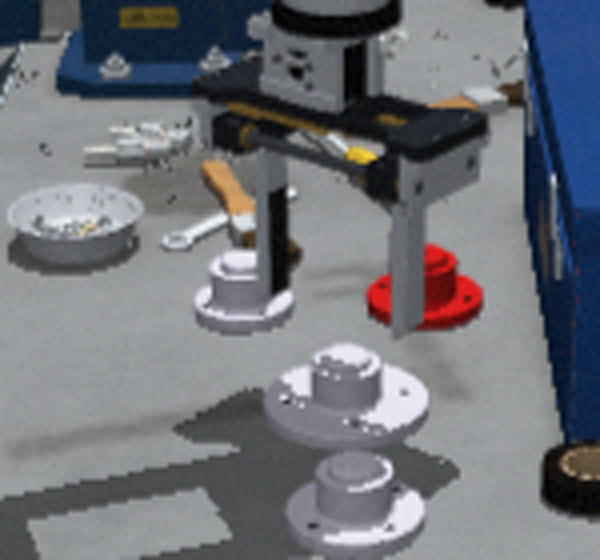

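Call:
move_arm(
  commands="-1 0.0005 0.0034 0.03 -0.3 0.4 0.5;-1 0.0005 0.0034 0.05 -0.3 0.4 0.5;-1 0.0005 0.0034 0.0545 -0.3 0.4 0.5;-0.2 0.0005 0.0034 0.0545 -0.3 0.4 0.5;0 0.0005 0.0034 0.0545 -0.3 0.4 0.5",
  newtons=15,
)

```text
time: 18.95
ee_pos: [0.5783, 0.2519, 0.0393]
ee_rot: [0.001, 0.907, 0.421, 0.002]
ft_force: [1.1, -0.1, 1.2]
opening: 0.0839
```

```bash
python3 -c "
from h import *
st();
go([.5766,.2532,.031],-40)"
```

```text
t 18.95 grasp [0.5784 0.2519 0.0333] jaw -40.2 zax [ 0.004  0.001 -1.   ] F [ 1.1 -0.1  1.2] open 0.0839 j6 1.02
shift [-0.0001 -0.0022  0.0023] rot [ 0.2 -0.2 -0.2] | t 18.95 dist 0.003
```

Call:
move_arm(
  commands="1 0 -0.002 0.0023 0 0 0;1 0 -0.002 0.0023 0 0 0;1 0 -0.002 0.0023 0 0 0;1 0 -0.002 0.0023 0 0 0;1 0 -0.002 0.0023 0 0 0",
)

```text
time: 19.37
ee_pos: [0.577, 0.2534, 0.0374]
ee_rot: [0.001, 0.907, 0.421, 0.002]
ft_force: [0.2, 0.3, 0.3]
opening: 0.0507
```

Call:
move_arm(
  commands="1 0 0 0 0 0 0;1 0 0 0 0 0 0;-0.2 0 0 0 0 0 0;-0.2 0 0 0 0 0 0;-0.2 0 0 0 0 0 0",
)

```text
time: 19.78
ee_pos: [0.5769, 0.2535, 0.0374]
ee_rot: [0.001, 0.907, 0.421, 0.002]
ft_force: [-0.8, 1.2, -0.1]
opening: 0.0557
```

```bash
python3 -c "
from h import *
st()"
```

```text
t 19.78 grasp [0.5769 0.2535 0.0314] jaw -40.2 zax [ 0.004  0.001 -1.   ] F [-0.8  1.2 -0.1] open 0.0557 j6 1.03
```

Call:
move_arm(
  commands="-0.2 0 0 0 0 0 -7;-0.2 0 0 0 0 0 -14;-0.2 0 0 0 0 0 -21;-0.2 0 0 0 0 0 -28;-0.2 0 0 0 0 0 -35",
)

```text
time: 20.2
ee_pos: [0.5768, 0.2535, 0.0374]
ee_rot: [0.001, 0.736, 0.677, 0.002]
ft_force: [-0.5, 0.2, -0.0]
opening: 0.0564
```

Call:
move_arm(
  commands="-0.2 0 0 0 0 0 -7;-0.2 0 0 0 0 0 -14;-0.2 0 0 0 0 0 -21;-0.2 0 0 0 0 0 -28;-0.2 0 0 0 0 0 -35",
)

```text
time: 20.62
ee_pos: [0.5768, 0.2536, 0.0374]
ee_rot: [0.002, 0.496, 0.868, 0.001]
ft_force: [-0.3, 0.5, -0.0]
opening: 0.0565
```

Call:
move_arm(
  commands="-0.2 0 0 0 0 0 -7;-0.2 0 0 0 0 0 -14;-0.2 0 0 0 0 0 -20;-0.2 0 0 0 0 0 -20;-0.2 0 0 0 0 0 -20",
)

```text
time: 21.03
ee_pos: [0.5768, 0.2536, 0.0373]
ee_rot: [0.002, 0.339, 0.941, 0.001]
ft_force: [-0.5, -0.6, -0.6]
opening: 0.0562
```

```bash
python3 -c "
from h import *
st()"
```

```text
t 21.03 grasp [0.5768 0.2536 0.0313] jaw 50.4 zax [ 0.004  0.001 -1.   ] F [-0.5 -0.6 -0.6] open 0.0562 j6 -0.55
```

Call:
move_arm(
  commands="1 0 0 0 0 0 0;1 0 0 0 0 0 0;1 0 0 0 0 0 0;1 0 0 0 0 0 0;1 0 0 -0.03 0 0 0",
  newtons=35,
)

```text
time: 21.45
ee_pos: [0.5716, 0.2518, 0.0594]
ee_rot: [-0.004, 0.339, 0.941, -0.004]
ft_force: [-1.2, -0.2, -5.0]
opening: 0.0435
```

Call:
move_arm(
  commands="1 0 0 -0.03 0 0 0;1 0 0 -0.06 0 0 0;1 0 0 -0.08 0 0 0;1 0 0 -0.08 0 0 0;1 0 0 -0.08 0 0 0",
)

```text
time: 21.87
ee_pos: [0.5728, 0.2523, 0.1398]
ee_rot: [-0.004, 0.339, 0.941, -0.003]
ft_force: [0.7, 0.3, -4.3]
opening: 0.0433
```

```bash
python3 -c "
from h import *
SEAT[:]=[.5911,-.0803,.024]
st();go(SEAT+[0,0,.031+.034+.06],50.4)
crop('side','pics/f3.png',230,100,380,250,4)
"
```

```text
t 21.87 grasp [0.5728 0.2522 0.1338] jaw 50.3 zax [-0.009 -0.003 -1.   ] F [ 0.7  0.3 -4.3] open 0.0433 j6 -0.55
shift [-0.2263 -0.2444 -0.0142] rot [-0.5 -0.3 -0.1] | t 21.87 dist 0.333
```

View pics/f3.png

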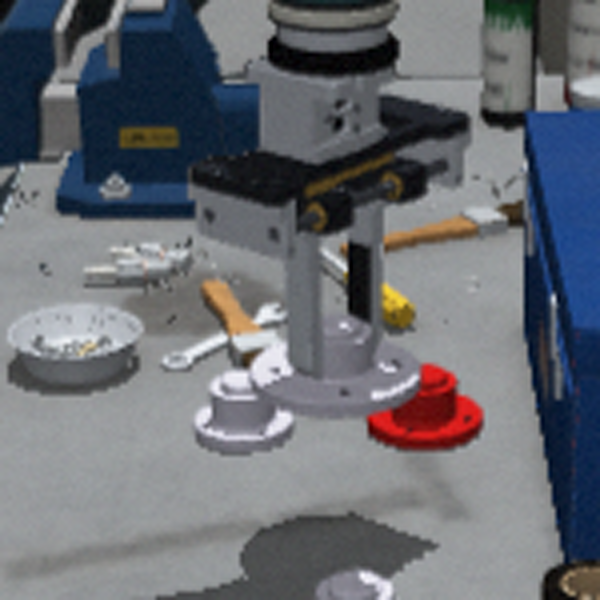

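Call:
move_arm(
  commands="1 -0.018 -0.019 -0.014 0 0 0;1 -0.042 -0.045 -0.014 0 0 0;1 -0.066 -0.071 -0.014 0 0 0;1 -0.09 -0.097 -0.014 0 0 0;1 -0.114 -0.123 -0.014 0 0 0",
)

```text
time: 22.33
ee_pos: [0.5792, 0.083, 0.1486]
ee_rot: [-0.008, 0.339, 0.941, -0.006]
ft_force: [0.8, -0.1, -4.1]
opening: 0.0434
```

```bash
sed -i 's/SEAT=np.array(\[.5915,-.0800,.024\])/SEAT=np.array([.5911,-.0803,.024])/' h.py; python3 -c "
from h import *
st();go(SEAT+[0,0,.0313+.034+.05],50.4)"
```

```text
t 22.33 grasp [0.5791 0.083  0.1426] jaw 50.4 zax [-0.019 -0.005 -1.   ] F [ 0.8 -0.1 -4.1] open 0.0434 j6 -0.83
shift [-0.1134 -0.1181  0.004 ] rot [-0.9 -0.7 -0. ] | t 22.33 dist 0.164
```

Call:
move_arm(
  commands="1 -0.025 -0.026 0 0 0 0;1 -0.05 -0.052 0 0 0 0;1 -0.075 -0.078 0 -0.5 -0.5 0;1 -0.1 -0.104 0.002 -0.9 -0.7 0;1 -0.113 -0.118 0.004 -0.9 -0.7 0",
)

```text
time: 22.75
ee_pos: [0.589, -0.0839, 0.1415]
ee_rot: [-0.002, 0.341, 0.94, -0.002]
ft_force: [0.6, -0.1, -3.6]
opening: 0.0436
```

Call:
move_arm(
  commands="1 0 0 0 0 0 0;1 0 0 0 0 0 0",
)

```text
time: 22.92
ee_pos: [0.5868, -0.0848, 0.1373]
ee_rot: [-0.006, 0.342, 0.94, -0.002]
ft_force: [0.6, 0.3, -3.3]
opening: 0.0436
```

```bash
python3 -c "
from h import *
st();go(SEAT+[0,0,.0313+.034+.015],50.4)"
```

```text
t 22.92 grasp [ 0.5867 -0.0848  0.1313] jaw 50.0 zax [-0.013  0.    -1.   ] F [ 0.6  0.3 -3.3] open 0.0436 j6 -1.11
shift [-0.0007  0.0064  0.027 ] rot [-0.5 -0.6 -0.4] | t 22.92 dist 0.028
```

Call:
move_arm(
  commands="1 -0.0007 0.0064 0.012 -0.5 -0.6 0;1 -0.0007 0.0064 0.027 -0.5 -0.6 0;1 -0.0007 0.0064 0.027 -0.5 -0.6 0;1 -0.0007 0.0064 0.027 -0.5 -0.6 0;1 -0.0007 0.0064 0.027 -0.5 -0.6 0",
)

```text
time: 23.33
ee_pos: [0.591, -0.0792, 0.1102]
ee_rot: [-0.0, 0.341, 0.94, 0.0]
ft_force: [0.2, -0.5, -3.2]
opening: 0.0435
```

Call:
move_arm(
  commands="1 0 0 0 0 0 0;1 0 0 0 0 0 0",
)

```text
time: 23.5
ee_pos: [0.5917, -0.0787, 0.1113]
ee_rot: [0.001, 0.341, 0.94, 0.001]
ft_force: [0.8, 0.1, -3.1]
opening: 0.0432
```

```bash
python3 -c "
from h import *
st();go(SEAT+[0,0,.0313+.034+.003],50.4)"
```

```text
t 23.5 grasp [ 0.5917 -0.0787  0.1053] jaw 50.1 zax [ 0.002  0.    -1.   ] F [ 0.8  0.1 -3.1] open 0.0432 j6 -1.1
shift [-0.0006 -0.0016  0.013 ] rot [ 0.1  0.1 -0.3] | t 23.5 dist 0.013
```

Call:
move_arm(
  commands="1 -0.0006 -0.0016 0.003 0 0 0;1 -0.0006 -0.0016 0.008 0 0 0;1 -0.0006 -0.0016 0.012 0 0 0;1 -0.0006 -0.0016 0.012 0 0 0;1 -0.0006 -0.0016 0.012 0 0 0",
)

```text
time: 23.92
ee_pos: [0.5906, -0.0803, 0.0985]
ee_rot: [0.0, 0.341, 0.94, 0.0]
ft_force: [0.8, -0.2, -3.3]
opening: 0.0434
```

```bash
python3 -c "
from h import *
st();go(SEAT+[0,0,.0313+.034],50.4)"
```

```text
t 23.92 grasp [ 0.5906 -0.0803  0.0925] jaw 50.1 zax [ 0.001  0.001 -1.   ] F [ 0.8 -0.2 -3.3] open 0.0434 j6 -1.11
shift [-0.0004  0.0003  0.0032] rot [ 0.1 -0.  -0.3] | t 23.92 dist 0.003
```

Call:
move_arm(
  commands="1 0 0 0.002 0 0 0;1 0 0 0.004 0 0 0;1 0 0 0.0045 0 0 0;1 0 0 0.0045 0 0 0;1 0 0 0.0045 0 0 0",
)

```text
time: 24.33
ee_pos: [0.5908, -0.0804, 0.0952]
ee_rot: [0.001, 0.341, 0.94, 0.0]
ft_force: [-2.6, 0.5, 4.7]
opening: 0.0432
```

```bash
python3 -c "
from h import *
st();go(SEAT+[0,0,.0313+.034],50.4)"
```

```text
t 24.33 grasp [ 0.5908 -0.0804  0.0892] jaw 50.1 zax [ 0.001  0.    -1.   ] F [-2.6  0.5  4.7] open 0.0432 j6 -1.11
shift [-0.0002  0.0003 -0.0001] rot [ 0.1  0.1 -0.3] | t 24.33 dist 0.0
```

Seated exactly at 34 mm. Release, rise, look.

Call:
move_arm(
  commands="-0.4 0 0 0 0 0 0;-0.4 0 0 0 0 0 0;-0.4 0 0 0 0 0 0;-0.4 0 0 -0.03 0 0 0;-0.4 0 0 -0.07 0 0 0",
)

```text
time: 24.75
ee_pos: [0.588, -0.0798, 0.1605]
ee_rot: [-0.005, 0.341, 0.94, -0.0]
ft_force: [1.3, -0.9, 0.1]
opening: 0.0657
```

```bash
python3 -c "
from h import *
st();hubs()
go([.5819,.1165,.13],50.4)
crop('side','pics/g1.png',200,150,380,330,3.5)"
```

```text
t 24.75 grasp [ 0.5879 -0.0798  0.1545] jaw 50.1 zax [-0.009  0.003 -1.   ] F [ 1.3 -0.9  0.1] open 0.0657 j6 -1.11
circ [0.3776 0.517 ] d 0.0758 ell [0.3773 0.5173] [0.0734 0.0755] px 134.5 329.5 area 458.5
circ [0.5806 0.1165] d 0.0795 ell [0.5803 0.1165] [0.0777 0.0791] px 278.0 252.3 area 464.0
shift [0.136  0.1438 0.0373] rot [ 0.4  0.6 -0.3] | t 24.8 dist 0.201
```

View pics/g1.png

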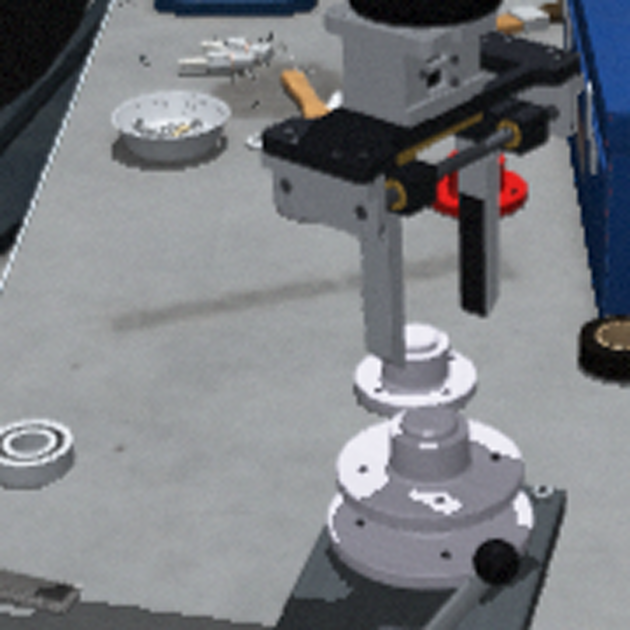

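Call:
move_arm(
  commands="-1 0.02 0.021 -0.03 0 0 0;-1 0.06 0.064 -0.01 0 0 0;-1 0.136 0.144 0.037 0 0.3 0;-1 0.136 0.144 0.037 0.4 0.6 0;-1 0.136 0.144 0.037 0.4 0.6 0",
)

```text
time: 25.27
ee_pos: [0.5842, 0.1022, 0.141]
ee_rot: [0.002, 0.341, 0.94, 0.0]
ft_force: [-0.4, 0.5, -0.4]
opening: 0.093
```

```bash
python3 -c "
from h import *
st();
go([.5819,.1165,.09],50.4)"
```

```text
t 25.27 grasp [0.5842 0.1022 0.135 ] jaw 50.1 zax [ 0.004 -0.001 -1.   ] F [-0.4  0.5 -0.4] open 0.093 j6 -0.8
shift [0.0111 0.0094 0.0449] rot [ 0.1  0.2 -0.3] | t 25.27 dist 0.047
```

Call:
move_arm(
  commands="-1 0.011 0.0094 0.03 0 0 0;-1 0.011 0.0094 0.045 0 0 0;-1 0.011 0.0094 0.045 0 0 0;-1 0.011 0.0094 0.045 0 0 0;-1 0.011 0.0094 0.045 0 0 0",
)

```text
time: 25.68
ee_pos: [0.583, 0.116, 0.0971]
ee_rot: [0.003, 0.342, 0.94, 0.001]
ft_force: [0.7, 0.4, 0.0]
opening: 0.0937
```

Call:
move_arm(
  commands="-1 0 0 0 0 0 0;-1 0 0 0 0 0 0",
)

```text
time: 25.85
ee_pos: [0.5845, 0.1152, 0.0993]
ee_rot: [0.005, 0.342, 0.94, 0.001]
ft_force: [0.9, -0.0, 0.4]
opening: 0.094
```

```bash
python3 -c "
from h import *
st();
go([.5819,.1165,.031],50.4)
crop('side','pics/g2.png',230,150,380,290,4)"
```

```text
t 25.85 grasp [0.5846 0.1152 0.0933] jaw 49.9 zax [ 0.011 -0.001 -1.   ] F [ 0.9 -0.   0.4] open 0.094 j6 -0.77
shift [ 0.0034 -0.0011  0.0623] rot [ 0.4  0.5 -0.5] | t 25.85 dist 0.062
```

View pics/g2.png

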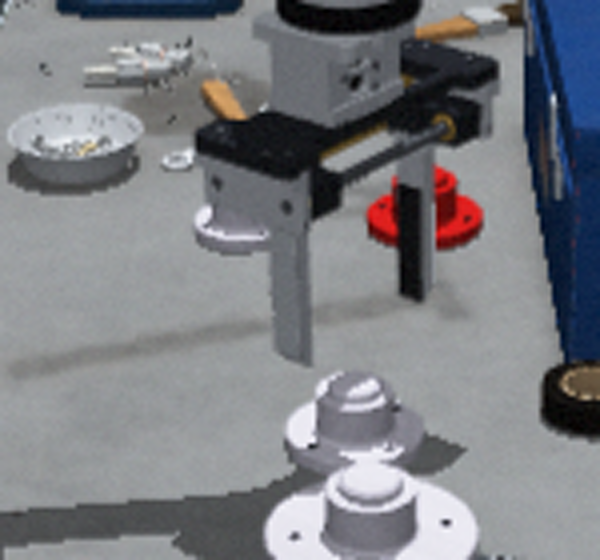

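Call:
move_arm(
  commands="-1 0.0034 -0.001 0.03 0.4 0.5 -0.5;-1 0.0034 -0.001 0.055 0.4 0.5 -0.5;-1 0.0034 -0.001 0.062 0.4 0.5 -0.5;-0.2 0.0034 -0.001 0.062 0.4 0.5 -0.5;0 0.0034 -0.001 0.062 0.4 0.5 -0.5",
  newtons=15,
)

```text
time: 26.32
ee_pos: [0.582, 0.1164, 0.0377]
ee_rot: [-0.0, 0.339, 0.941, -0.0]
ft_force: [0.1, -0.0, 0.1]
opening: 0.084
```

```bash
python3 -c "
from h import *
st();
go([.5819,.1165,.031],50.4)"
```

```text
t 26.32 grasp [0.582  0.1164 0.0317] jaw 50.4 zax [-0.001 -0.001 -1.   ] F [ 0.1 -0.   0.1] open 0.084 j6 -0.78
shift [ 0.0001 -0.      0.0007] rot [-0.1 -0.   0. ] | t 26.32 dist 0.001
```

Close to centre, reopen, rotate +90 about tool z (j6 to +0.8).

Call:
move_arm(
  commands="1 0 0 0.0006 0 0 0;1 0 0 0.0006 0 0 0;1 0 0 0.0006 0 0 0;1 0 0 0.0006 0 0 0;1 0 0 0.0006 0 0 0",
)

```text
time: 26.73
ee_pos: [0.5824, 0.1165, 0.0378]
ee_rot: [0.0, 0.339, 0.941, -0.0]
ft_force: [0.4, -0.5, 0.1]
opening: 0.0509
```

Call:
move_arm(
  commands="1 0 0 0 0 0 0;1 0 0 0 0 0 0;-0.2 0 0 0 0 0 0;-0.2 0 0 0 0 0 0;-0.2 0 0 0 0 0 0",
)

```text
time: 27.15
ee_pos: [0.5824, 0.1166, 0.0377]
ee_rot: [0.0, 0.339, 0.941, -0.0]
ft_force: [-0.4, -0.5, 1.2]
opening: 0.0563
```

Call:
move_arm(
  commands="-0.2 0 0 0 0 0 7;-0.2 0 0 0 0 0 14;-0.2 0 0 0 0 0 21;-0.2 0 0 0 0 0 28;-0.2 0 0 0 0 0 35",
)

```text
time: 27.57
ee_pos: [0.5823, 0.1166, 0.0377]
ee_rot: [0.0, 0.608, 0.794, -0.0]
ft_force: [0.4, 0.6, 0.5]
opening: 0.0565
```

Call:
move_arm(
  commands="-0.2 0 0 0 0 0 7;-0.2 0 0 0 0 0 14;-0.2 0 0 0 0 0 21;-0.2 0 0 0 0 0 28;-0.2 0 0 0 0 0 35",
)

```text
time: 27.98
ee_pos: [0.5823, 0.1166, 0.0376]
ee_rot: [0.0, 0.82, 0.572, -0.0]
ft_force: [0.3, -0.4, 0.2]
opening: 0.0565
```

Call:
move_arm(
  commands="-0.2 0 0 0 0 0 7;-0.2 0 0 0 0 0 14;-0.2 0 0 0 0 0 20;-0.2 0 0 0 0 0 20;-0.2 0 0 0 0 0 20",
)

```text
time: 28.4
ee_pos: [0.5823, 0.1166, 0.0375]
ee_rot: [0.0, 0.907, 0.422, -0.0]
ft_force: [0.3, -0.4, 0.4]
opening: 0.0565
```

Call:
move_arm(
  commands="1 0 0 0 0 0 0;1 0 0 0 0 0 0;1 0 0 0 0 0 0;1 0 0 0 0 0 0;1 0 0 -0.03 0 0 0",
  newtons=35,
)

```text
time: 28.82
ee_pos: [0.577, 0.116, 0.0603]
ee_rot: [-0.002, 0.907, 0.422, -0.007]
ft_force: [-0.7, 0.0, -3.2]
opening: 0.0435
```

```bash
python3 -c "
from h import *
st();
go([.5819,.1165,.16],-39.6)"
```

```text
t 28.82 grasp [0.5769 0.1159 0.0543] jaw -40.1 zax [-0.015 -0.002 -1.   ] F [-0.7  0.  -3.2] open 0.0435 j6 0.8
shift [ 0.0024  0.0023 -0.1058] rot [-0.6  0.6 -0.5] | t 28.82 dist 0.106
```

Call:
move_arm(
  commands="1 0.002 0.002 -0.03 0 0 0;1 0.002 0.002 -0.07 -0.6 0.6 0;1 0.002 0.002 -0.11 -0.6 0.6 0;1 0.002 0.002 -0.11 -0.6 0.6 0;1 0.002 0.002 -0.11 -0.6 0.6 0",
)

```text
time: 29.23
ee_pos: [0.5831, 0.1166, 0.1734]
ee_rot: [0.001, 0.907, 0.422, 0.003]
ft_force: [-0.2, -0.2, -3.1]
opening: 0.0435
```

```bash
python3 -c "
from h import *
st();
go(SEAT+[0,0,.16-.024],-40)
crop('side','pics/g3.png',230,80,380,260,3.5)"
```

```text
t 29.23 grasp [0.5831 0.1166 0.1674] jaw -40.1 zax [ 0.006  0.    -1.   ] F [-0.2 -0.2 -3.1] open 0.0435 j6 0.8
shift [-0.1456  0.1329  0.0074] rot [ 0.3 -0.2 -0.1] | t 29.23 dist 0.197
```

View pics/g3.png

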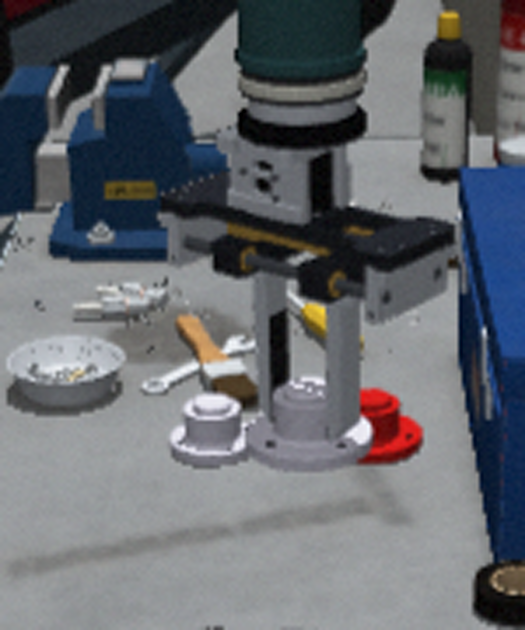

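Call:
move_arm(
  commands="1 -0.022 0.02 0 0 0 0;1 -0.045 0.042 0 0 0 0;1 -0.068 0.063 0 0 0 0;1 -0.091 0.084 0 0 0 0;1 -0.112 0.103 0 0 0 0",
)

```text
time: 29.7
ee_pos: [0.5862, -0.0369, 0.1661]
ee_rot: [-0.002, 0.907, 0.422, -0.003]
ft_force: [-0.4, 0.5, -2.1]
opening: 0.0433
```

```bash
python3 -c "
from h import *
st();
go(SEAT+[0,0,.155-.024],-40)"
```

```text
t 29.7 grasp [ 0.5861 -0.0369  0.1601] jaw -40.1 zax [-0.007  0.    -1.   ] F [-0.4  0.5 -2.1] open 0.0433 j6 0.54
shift [-0.03    0.0317  0.005 ] rot [-0.3  0.3 -0.1] | t 29.7 dist 0.044
```

Call:
move_arm(
  commands="1 -0.015 0.016 0 -0.3 0.3 0;1 -0.03 0.0317 0.003 -0.3 0.3 0;1 -0.03 0.0317 0.005 -0.3 0.3 0;1 -0.03 0.0317 0.005 -0.3 0.3 0;1 -0.03 0.0317 0.005 -0.3 0.3 0",
)

```text
time: 30.12
ee_pos: [0.5898, -0.0795, 0.1582]
ee_rot: [-0.002, 0.907, 0.422, -0.002]
ft_force: [-0.1, 0.6, -2.9]
opening: 0.0434
```

Call:
move_arm(
  commands="1 0 0 0 0 0 0;1 0 0 0 0 0 0",
)

```text
time: 30.28
ee_pos: [0.5892, -0.0782, 0.157]
ee_rot: [-0.003, 0.906, 0.423, -0.002]
ft_force: [-0.2, 0.3, -1.7]
opening: 0.0433
```

```bash
python3 -c "
from h import *
st();
go(SEAT+[0,0,.1355-.024],-40)"
```

```text
t 30.28 grasp [ 0.5891 -0.0782  0.151 ] jaw -40.0 zax [-0.007  0.004 -1.   ] F [-0.2  0.3 -1.7] open 0.0433 j6 0.47
shift [-0.0003  0.0029  0.0155] rot [-0.4  0.1  0. ] | t 30.28 dist 0.016
```

Call:
move_arm(
  commands="1 -0.0003 0.0029 0.006 -0.4 0.1 0;1 -0.0003 0.0029 0.015 -0.4 0.1 0;1 -0.0003 0.0029 0.015 -0.4 0.1 0;1 -0.0003 0.0029 0.015 -0.4 0.1 0;1 -0.0003 0.0029 0.015 -0.4 0.1 0",
)

```text
time: 30.7
ee_pos: [0.591, -0.0801, 0.1417]
ee_rot: [-0.001, 0.906, 0.423, -0.0]
ft_force: [-0.3, -0.2, -2.3]
opening: 0.0437
```

```bash
python3 -c "
from h import *
st();
go(SEAT+[0,0,.1265-.024],-40)"
```

```text
t 30.7 grasp [ 0.591  -0.0801  0.1357] jaw -40.0 zax [-0.001  0.001 -1.   ] F [-0.3 -0.2 -2.3] open 0.0437 j6 0.47
shift [-0.0001  0.0002  0.0092] rot [-0.1  0.   0. ] | t 30.7 dist 0.009
```

Call:
move_arm(
  commands="1 0 0 0.003 0 0 0;1 0 0 0.006 0 0 0;1 0 0 0.009 0 0 0;1 0 0 0.009 0 0 0;1 0 0 0.009 0 0 0",
)

```text
time: 31.12
ee_pos: [0.5908, -0.08, 0.1323]
ee_rot: [-0.001, 0.906, 0.423, -0.001]
ft_force: [-0.7, -0.9, -2.8]
opening: 0.0435
```

```bash
python3 -c "
from h import *
st();
go(SEAT+[0,0,.1235-.024],-40)"
```

```text
t 31.12 grasp [ 0.5908 -0.08    0.1263] jaw -40.0 zax [-0.002  0.001 -1.   ] F [-0.7 -0.9 -2.8] open 0.0435 j6 0.47
shift [0.     0.0004 0.0028] rot [-0.1  0.   0. ] | t 31.12 dist 0.003
```

Call:
move_arm(
  commands="1 0 0 0.002 0 0 0;1 0 0 0.004 0 0 0;1 0 0 0.004 0 0 0;1 0 0 0.004 0 0 0;1 0 0 0.004 0 0 0",
)

```text
time: 31.53
ee_pos: [0.591, -0.0802, 0.1294]
ee_rot: [-0.0, 0.906, 0.423, -0.0]
ft_force: [-1.2, 0.5, 3.3]
opening: 0.0432
```

```bash
python3 -c "
from h import *
st();
go(SEAT+[0,0,.1235-.024],-40)"
```

```text
t 31.53 grasp [ 0.591  -0.0801  0.1234] jaw -40.0 zax [-0.  0. -1.] F [-1.2  0.5  3.3] open 0.0432 j6 0.47
shift [-0.0001  0.0001 -0.0001] rot [-0.  0.  0.] | t 31.53 dist 0.0
```

Seated. Release and find hub_68.

Call:
move_arm(
  commands="-0.4 0 0 0 0 0 0;-0.4 0 0 0 0 0 0;-0.4 0 0 0 0 0 0;-0.4 0 0 -0.03 0 0 0;-0.4 0 0 -0.07 0 0 0",
)

```text
time: 31.95
ee_pos: [0.5884, -0.0796, 0.1945]
ee_rot: [-0.004, 0.906, 0.423, -0.005]
ft_force: [1.8, -0.4, 0.1]
opening: 0.0656
```

```bash
python3 -c "
from h import *
st()
im=crop('top','pics/h1.png',150,260,210,310,12)
hsv=cv2.cvtColor(im,cv2.COLOR_BGR2HSV)
m=((hsv[:,:,2]>170)&(hsv[:,:,1]<45)).astype(np.uint8)
k=cv2.findContours(m,cv2.RETR_EXTERNAL,cv2.CHAIN_APPROX_NONE)[0]
for c in k:
  x,y,w,h=cv2.boundingRect(c)
  if cv2.contourArea(c)>80 and 150<x<200 and 255<y<300: print(x,y,w,h,cv2.minEnclosingCircle(c))
crop('side','pics/h2.png',200,130,380,330,3)"
```

```text
t 31.95 grasp [ 0.5884 -0.0796  0.1885] jaw -40.0 zax [-0.012  0.003 -1.   ] F [ 1.8 -0.4  0.1] open 0.0656 j6 0.47
164 271 25 24 ((176.3518524169922, 282.4259338378906), 12.365291595458984)
```

View pics/h1.png

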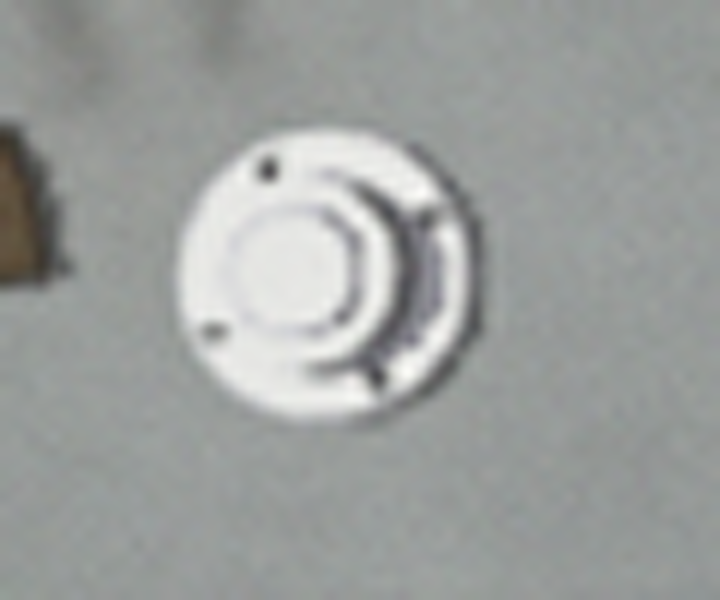

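View pics/h2.png

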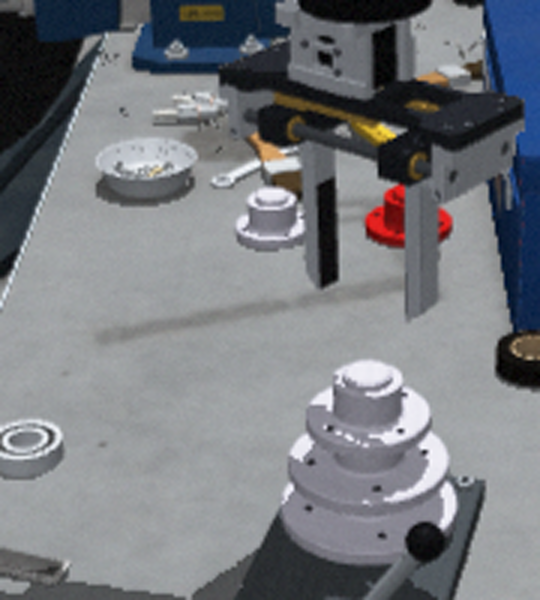

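```bash
python3 -c "
from h import *
p=ray('top',176.35,282.4,.010);print(p)
q=p+[.0016,.0002,0]
st();go([q[0],q[1],.15],-40)"
```

```text
[0.50433371 0.40069288 0.01      ]
t 32.05 grasp [ 0.5945 -0.0809  0.2011] jaw -40.0 zax [ 0.013 -0.003 -1.   ] F [ 0.8 -0.1  1.1] open 0.0657 j6 0.47
shift [ 0.3121 -0.3778  0.0487] rot [ 0.7 -0.4  0. ] | t 32.05 dist 0.492
```

Call:
move_arm(
  commands="-1 0.312 -0.378 0 0 0 0;-1 0.312 -0.378 0 0 0 0;-1 0.312 -0.378 0.02 0 0 0;-1 0.312 -0.378 0.04 0 0 0;-1 0.312 -0.378 0.049 0 0 0",
)

```text
time: 32.47
ee_pos: [0.5544, 0.1261, 0.19]
ee_rot: [0.004, 0.906, 0.423, 0.006]
ft_force: [-0.6, 1.2, -0.5]
opening: 0.0933
```

```bash
python3 -c "
from h import *
st();go([.506,.4009,.11],-40)"
```

```text
t 32.47 grasp [0.5545 0.1261 0.184 ] jaw -40.0 zax [ 0.015 -0.002 -1.   ] F [-0.6  1.2 -0.5] open 0.0933 j6 0.82
shift [ 0.1789 -0.2146  0.0727] rot [ 0.7 -0.4  0. ] | t 32.47 dist 0.289
```

Call:
move_arm(
  commands="-1 0.179 -0.215 0.03 0.7 -0.4 0;-1 0.179 -0.215 0.04 0.7 -0.4 0;-1 0.179 -0.215 0.05 0.7 -0.4 0;-1 0.179 -0.215 0.06 0.7 -0.4 0;-1 0.179 -0.215 0.07 0.7 -0.4 0",
)

```text
time: 32.88
ee_pos: [0.5191, 0.3267, 0.1464]
ee_rot: [0.0, 0.906, 0.423, 0.002]
ft_force: [1.2, -0.0, 0.3]
opening: 0.094
```

```bash
python3 -c "
from h import *
st();go([.506,.4009,.09],-40)"
```

```text
t 32.88 grasp [0.5191 0.3267 0.1404] jaw -40.0 zax [ 0.003  0.001 -1.   ] F [ 1.2 -0.   0.3] open 0.094 j6 1.17
shift [ 0.0483 -0.0578  0.0505] rot [ 0.1 -0.2  0. ] | t 32.88 dist 0.091
```

Call:
move_arm(
  commands="-1 0.048 -0.058 0.03 0 0 0;-1 0.048 -0.058 0.05 0 0 0;-1 0.048 -0.058 0.05 0 0 0;-1 0.048 -0.058 0.05 0 0 0;-1 0.048 -0.058 0.05 0 0 0",
)

```text
time: 33.3
ee_pos: [0.5055, 0.4003, 0.0957]
ee_rot: [0.001, 0.906, 0.423, 0.001]
ft_force: [0.4, -0.7, 0.6]
opening: 0.0944
```

Call:
move_arm(
  commands="-1 0 0 0 0 0 0;-1 0 0 0 0 0 0",
)

```text
time: 33.47
ee_pos: [0.507, 0.3991, 0.0976]
ee_rot: [0.001, 0.907, 0.422, 0.002]
ft_force: [0.1, 0.3, 0.2]
opening: 0.0941
```

```bash
python3 -c "
from h import *
st();go([.506,.4009,.031],-40)
crop('side','pics/h3.png',230,110,380,250,4)"
```

```text
t 33.47 grasp [0.5071 0.3991 0.0916] jaw -40.1 zax [ 0.005  0.001 -1.   ] F [0.1 0.3 0.2] open 0.0941 j6 1.28
shift [ 0.0005 -0.0022  0.0606] rot [ 0.2 -0.2 -0.1] | t 33.47 dist 0.061
```

View pics/h3.png

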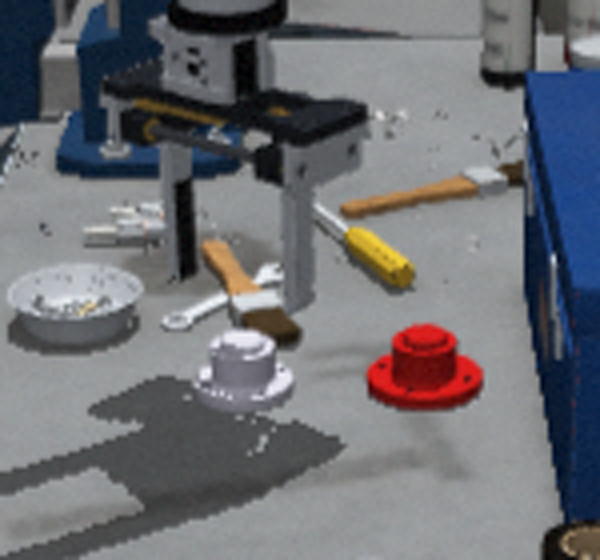

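Call:
move_arm(
  commands="-0.7 0.0005 -0.0022 0.03 0.2 -0.2 0;-0.7 0.0005 -0.0022 0.055 0.2 -0.2 0;-0.7 0.0005 -0.0022 0.06 0.2 -0.2 0;-0.2 0.0005 -0.0022 0.06 0.2 -0.2 0;0 0.0005 -0.0022 0.06 0.2 -0.2 0",
  newtons=15,
)

```text
time: 33.93
ee_pos: [0.5067, 0.4007, 0.0389]
ee_rot: [-0.0, 0.907, 0.422, 0.001]
ft_force: [0.1, -0.2, 1.0]
opening: 0.0696
```

```bash
python3 -c "
from h import *
st();go([.506,.4009,.031],-40)"
```

```text
t 33.93 grasp [0.5068 0.4007 0.0329] jaw -40.1 zax [ 0.001  0.001 -1.   ] F [ 0.1 -0.2  1. ] open 0.0696 j6 1.28
shift [-0.0003 -0.0007  0.0019] rot [ 0.  -0.1 -0.1] | t 33.93 dist 0.002
```

Call:
move_arm(
  commands="1 0 0 0.0018 0 0 0;1 0 0 0.0018 0 0 0;1 0 0 0.0018 0 0 0;1 0 0 0.0018 0 0 0;1 0 0 0.0018 0 0 0",
)

```text
time: 34.35
ee_pos: [0.5074, 0.401, 0.0384]
ee_rot: [-0.0, 0.907, 0.422, 0.002]
ft_force: [-0.6, 0.8, 3.0]
opening: 0.0435
```

Call:
move_arm(
  commands="1 0 0 0 0 0 0;-0.2 0 0 0 0 0 0;-0.2 0 0 0 0 0 0;-0.2 0 0 0 0 0 0;-0.2 0 0 0 0 0 -7",
)

```text
time: 34.77
ee_pos: [0.5073, 0.401, 0.0382]
ee_rot: [-0.0, 0.879, 0.477, 0.002]
ft_force: [-0.4, 0.4, 1.0]
opening: 0.0564
```

Call:
move_arm(
  commands="-0.2 0 0 0 0 0 -7;-0.2 0 0 0 0 0 -14;-0.2 0 0 0 0 0 -21;-0.2 0 0 0 0 0 -28;-0.2 0 0 0 0 0 -35",
)

```text
time: 35.18
ee_pos: [0.5072, 0.401, 0.038]
ee_rot: [0.0, 0.693, 0.721, 0.002]
ft_force: [0.7, -0.4, -0.5]
opening: 0.0568
```

Call:
move_arm(
  commands="-0.2 0 0 0 0 0 -7;-0.2 0 0 0 0 0 -14;-0.2 0 0 0 0 0 -21;-0.2 0 0 0 0 0 -28;-0.2 0 0 0 0 0 -35",
)

```text
time: 35.6
ee_pos: [0.5071, 0.401, 0.0379]
ee_rot: [0.001, 0.441, 0.898, 0.001]
ft_force: [0.4, 0.2, 0.2]
opening: 0.0563
```

Call:
move_arm(
  commands="-0.2 0 0 0 0 0 -7;-0.2 0 0 0 0 0 -13;-0.2 0 0 0 0 0 -13;1 0 0 0 0 0 -13;1 0 0 0 0 0 -13",
)

```text
time: 36.02
ee_pos: [0.5071, 0.401, 0.0378]
ee_rot: [0.001, 0.337, 0.941, 0.001]
ft_force: [1.4, -0.2, 0.1]
opening: 0.0465
```

Call:
move_arm(
  commands="1 0 0 0 0 0 0;1 0 0 0 0 0 0;1 0 0 0 0 0 0;1 0 0 0 0 0 0;1 0 0 0 0 0 0",
  newtons=35,
)

```text
time: 36.43
ee_pos: [0.5071, 0.401, 0.0378]
ee_rot: [0.001, 0.338, 0.941, 0.001]
ft_force: [0.8, 0.1, -0.2]
opening: 0.0429
```

```bash
python3 -c "
from h import *
st();go([.506,.4009,.031],50)"
```

```text
t 36.43 grasp [0.5071 0.401  0.0318] jaw 50.5 zax [ 0.002  0.002 -1.   ] F [ 0.8  0.1 -0.2] open 0.0429 j6 -0.3
shift [ 0.0008 -0.0008  0.0008] rot [0.2 0.  0.5] | t 36.43 dist 0.001
```

Call:
move_arm(
  commands="1 0 0 -0.03 0 0 0;1 0 0 -0.07 0 0 0;1 0 0 -0.11 0 0 0;1 0 0 -0.15 0 0 0;1 0 0 -0.165 0 0 0",
)

```text
time: 36.85
ee_pos: [0.5085, 0.4019, 0.2102]
ee_rot: [0.004, 0.338, 0.941, 0.005]
ft_force: [0.5, 0.3, -0.9]
opening: 0.0432
```

```bash
python3 -c "
from h import *
st();
go(SEAT+[0,0,.195-.024],50.5)
crop('side','pics/h4.png',200,60,380,330,2.2)"
```

```text
t 36.85 grasp [0.5085 0.4019 0.2042] jaw 50.5 zax [ 0.011  0.008 -1.   ] F [ 0.5  0.3 -0.9] open 0.0432 j6 -0.3
shift [-0.3703 -0.3198  0.0064] rot [0.7 0.2 0. ] | t 36.85 dist 0.489
```

View pics/h4.png

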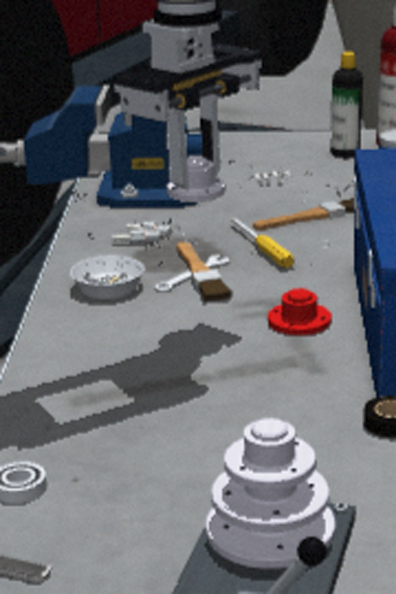

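Held, stack intact. Carry across.

Call:
move_arm(
  commands="1 -0.02 -0.017 0 0 0 0;1 -0.046 -0.04 0 0 0 0;1 -0.072 -0.062 0 0 0 0;1 -0.098 -0.085 0 0 0 0;1 -0.124 -0.107 0 0 0 0",
)

```text
time: 37.32
ee_pos: [0.5359, 0.2392, 0.2082]
ee_rot: [0.003, 0.337, 0.941, 0.006]
ft_force: [-0.0, 0.4, -1.7]
opening: 0.0433
```

Call:
move_arm(
  commands="1 -0.026 -0.023 0 0 0 0;1 -0.052 -0.046 0 0 0 0;1 -0.078 -0.068 0 0 0 0;1 -0.104 -0.09 0 0 0 0;1 -0.13 -0.112 0 0 0 0",
)

```text
time: 37.73
ee_pos: [0.5642, 0.0685, 0.2048]
ee_rot: [0.002, 0.337, 0.941, 0.005]
ft_force: [0.3, 0.9, -1.0]
opening: 0.0436
```

```bash
python3 -c "
from h import *
st();
go(SEAT+[0,0,.195-.024],50.5)"
```

```text
t 37.73 grasp [0.5642 0.0685 0.1988] jaw 50.6 zax [ 0.007  0.008 -1.   ] F [ 0.3  0.9 -1. ] open 0.0436 j6 -0.87
shift [-0.1153 -0.0978  0.0028] rot [ 0.6 -0.   0.1] | t 37.73 dist 0.151
```

Call:
move_arm(
  commands="1 -0.026 -0.022 0 0.6 0 0;1 -0.052 -0.044 0 0.6 0 0;1 -0.078 -0.066 0 0.6 0 0;1 -0.1 -0.086 0 0.6 0 0;1 -0.113 -0.097 0 0.6 0 0",
)

```text
time: 38.15
ee_pos: [0.589, -0.0816, 0.201]
ee_rot: [-0.002, 0.339, 0.941, -0.001]
ft_force: [0.1, 0.1, -2.5]
opening: 0.0436
```

Call:
move_arm(
  commands="1 0 0 0 0 0 0;1 0 0 0 0 0 0;1 0 0 0 0 0 0",
)

```text
time: 38.4
ee_pos: [0.5883, -0.0806, 0.1993]
ee_rot: [-0.003, 0.339, 0.941, -0.001]
ft_force: [-0.1, 0.5, -1.4]
opening: 0.0433
```

```bash
python3 -c "
from h import *
st();
go(SEAT+[0,0,.174-.024],50.5)"
```

```text
t 38.4 grasp [ 0.5882 -0.0806  0.1933] jaw 50.4 zax [-0.007  0.001 -1.   ] F [-0.1  0.5 -1.4] open 0.0433 j6 -1.11
shift [-0.0021  0.0022  0.0193] rot [-0.2 -0.3 -0.1] | t 38.4 dist 0.019
```

Call:
move_arm(
  commands="1 -0.0021 0.0022 0.008 -0.2 -0.3 0;1 -0.0021 0.0022 0.018 -0.2 -0.3 0;1 -0.0021 0.0022 0.018 -0.2 -0.3 0;1 -0.0021 0.0022 0.018 -0.2 -0.3 0;1 -0.0021 0.0022 0.018 -0.2 -0.3 0",
)

```text
time: 38.82
ee_pos: [0.591, -0.0796, 0.1809]
ee_rot: [-0.001, 0.338, 0.941, 0.0]
ft_force: [-0.1, -0.7, -2.9]
opening: 0.0436
```

```bash
python3 -c "
from h import *
st();
go(SEAT+[0,0,.161-.024],50.5)"
```

```text
t 38.82 grasp [ 0.591  -0.0796  0.1749] jaw 50.4 zax [-0.001  0.001 -1.   ] F [-0.1 -0.7 -2.9] open 0.0436 j6 -1.11
shift [-0.0005 -0.0005  0.0139] rot [-0.  -0.1 -0.1] | t 38.82 dist 0.014
```

Call:
move_arm(
  commands="1 -0.0005 -0.0005 0.004 0 0 0;1 -0.0005 -0.0005 0.009 0 0 0;1 -0.0005 -0.0005 0.013 0 0 0;1 -0.0005 -0.0005 0.013 0 0 0;1 -0.0005 -0.0005 0.013 0 0 0",
)

```text
time: 39.23
ee_pos: [0.5908, -0.0803, 0.1673]
ee_rot: [-0.001, 0.339, 0.941, -0.0]
ft_force: [-0.0, -0.1, -2.7]
opening: 0.0435
```

```bash
python3 -c "
from h import *
st();
go(SEAT+[0,0,.1578-.024],50.5)"
```

```text
t 39.23 grasp [ 0.5908 -0.0803  0.1613] jaw 50.4 zax [-0.002  0.001 -1.   ] F [-0.  -0.1 -2.7] open 0.0435 j6 -1.11
shift [-0.0003  0.0002  0.0035] rot [-0.1 -0.1 -0.1] | t 39.23 dist 0.004
```

Call:
move_arm(
  commands="1 0 0 0.002 0 0 0;1 0 0 0.004 0 0 0;1 0 0 0.0045 0 0 0;1 0 0 0.0045 0 0 0;1 0 0 0.0045 0 0 0",
)

```text
time: 39.65
ee_pos: [0.591, -0.0804, 0.1637]
ee_rot: [-0.001, 0.339, 0.941, 0.0]
ft_force: [-1.3, -0.2, 1.9]
opening: 0.0434
```

```bash
python3 -c "
from h import *
st();
go(SEAT+[0,0,.1578-.024],50.5)"
```

```text
t 39.65 grasp [ 0.591  -0.0804  0.1577] jaw 50.4 zax [-0.001  0.001 -1.   ] F [-1.3 -0.2  1.9] open 0.0434 j6 -1.11
shift [-0.      0.0001 -0.0001] rot [-0.  -0.1 -0.1] | t 39.65 dist 0.0
```

Seated. Release and rise, then look.

Call:
move_arm(
  commands="-0.4 0 0 0 0 0 0;-0.4 0 0 0 0 0 0;-0.4 0 0 0 0 0 0;-0.4 0 0 -0.03 0 0 0;-0.4 0 0 -0.07 0 0 0",
)

```text
time: 40.07
ee_pos: [0.5887, -0.0799, 0.2289]
ee_rot: [-0.006, 0.339, 0.941, -0.001]
ft_force: [2.0, 0.4, 0.3]
opening: 0.0657
```

Call:
move_arm(
  commands="-0.4 0 0 -0.02 0 0 0;-0.4 0 -0.03 -0.03 0 0 0;-0.4 -0.02 -0.06 -0.03 0 0 0;-0.4 -0.05 -0.1 -0.03 0 0 0;-0.4 -0.05 -0.1 -0.03 0 0 0",
)

```text
time: 40.48
ee_pos: [0.5631, -0.194, 0.2587]
ee_rot: [-0.006, 0.341, 0.94, -0.002]
ft_force: [0.3, 0.2, 0.1]
opening: 0.0654
```

```bash
python3 -c "
from h import *
st();
go(ball(2.0)+[0,0,.09],76.6)
crop('side','pics/i1.png',200,150,400,450,2)
crop('top','pics/i2.png',300,180,480,310,4)"
```

```text
t 40.48 grasp [ 0.563  -0.194   0.2527] jaw 50.1 zax [-0.012 -0.    -1.   ] F [0.3 0.2 0.1] open 0.0654 j6 -1.3
shift [-0.0796  0.0026  0.0487] rot [ -0.3  -0.6 -26.5] | t 40.48 dist 0.093
```

View pics/i1.png

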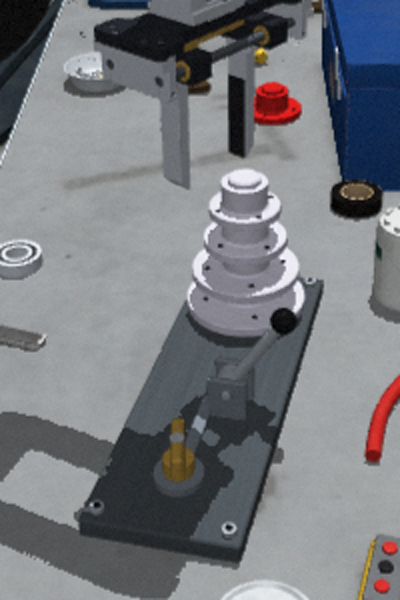

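View pics/i2.png

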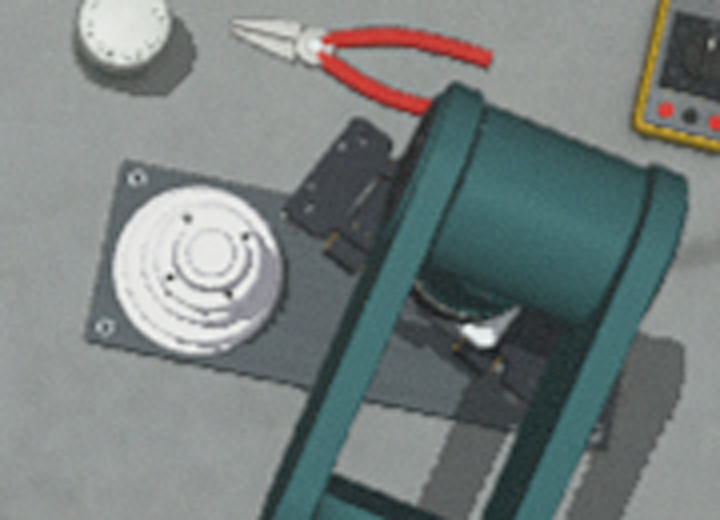

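Call:
move_arm(
  commands="-0.4 -0.03 0 0.01 0 0 -7;-0.4 -0.06 0.002 0.02 0 0 -14;-0.4 -0.08 0.0026 0.03 0 -0.6 -21;-0.4 -0.08 0.0026 0.048 0 -0.6 -26.5;-0.4 -0.08 0.0026 0.048 0 -0.6 -26.5",
)

```text
time: 41.0
ee_pos: [0.6253, -0.2378, 0.2036]
ee_rot: [-0.006, 0.114, 0.993, 0.001]
ft_force: [-0.1, 0.3, -0.6]
opening: 0.0659
```

Call:
move_arm(
  commands="-0.4 0 0 0 0 0 0;-0.4 0 0 0 0 0 0;-0.4 0 0 0 0 0 0",
)

```text
time: 41.25
ee_pos: [0.6256, -0.2367, 0.2047]
ee_rot: [-0.005, 0.114, 0.993, 0.001]
ft_force: [-0.1, -0.4, -1.1]
opening: 0.0659
```

```bash
python3 -c "
from h import *
st();
go([.6249,-.2415,.1146],76.6)
crop('side','pics/i3.png',230,180,380,350,3.5)"
```

```text
t 41.25 grasp [ 0.6255 -0.2367  0.1987] jaw 76.9 zax [-0.01   0.004 -1.   ] F [-0.1 -0.4 -1.1] open 0.0659 j6 -1.79
shift [-0.0013 -0.0049  0.0841] rot [ 0.1 -0.6  0.3] | t 41.25 dist 0.084
```

View pics/i3.png

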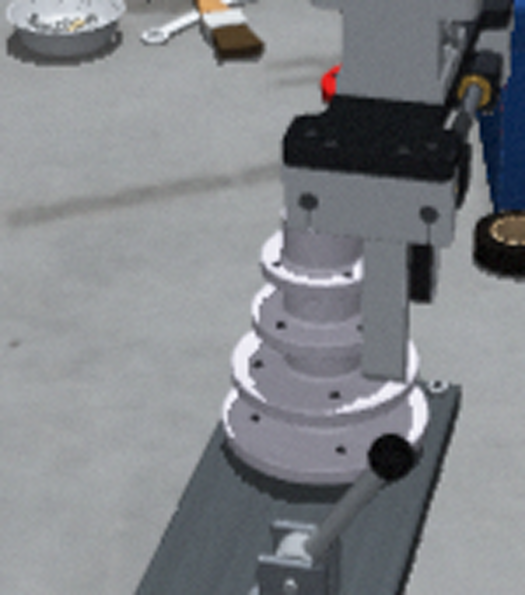

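Call:
move_arm(
  commands="-0.4 -0.0013 -0.0049 0.03 0 -0.6 0;-0.4 -0.0013 -0.0049 0.065 0 -0.6 0;-0.4 -0.0013 -0.0049 0.083 0 -0.6 0;-0.4 -0.0013 -0.0049 0.083 0 -0.6 0;-0.4 -0.0013 -0.0049 0.083 0 -0.6 0",
)

```text
time: 41.72
ee_pos: [0.6247, -0.2415, 0.1222]
ee_rot: [-0.0, 0.115, 0.993, 0.001]
ft_force: [0.9, 0.5, 0.6]
opening: 0.0658
```

Call:
move_arm(
  commands="0 0 0 0 0 0 0;0 0 0 0 0 0 0",
)

```text
time: 41.88
ee_pos: [0.6261, -0.2421, 0.1257]
ee_rot: [0.002, 0.115, 0.993, -0.0]
ft_force: [-0.1, -0.7, 1.0]
opening: 0.0558
```

```bash
python3 -c "
from h import *
st();
go([.6249,-.2415,.1146],76.6)"
```

```text
t 41.88 grasp [ 0.6262 -0.2421  0.1197] jaw 76.8 zax [ 0.005 -0.001 -1.   ] F [-0.1 -0.7  1. ] open 0.0558 j6 -1.79
shift [0.0014 0.0003 0.0051] rot [-0.   0.3  0.2] | t 41.88 dist 0.005
```

Call:
move_arm(
  commands="0.3 0.0014 0.0003 0.005 0 0 0;1 0.0014 0.0003 0.005 0 0 0;1 0.0014 0.0003 0.005 0 0 0;1 0.0014 0.0003 0.005 0 0 0;1 0.0014 0.0003 0.005 0 0 0",
  newtons=18,
)

```text
time: 42.3
ee_pos: [0.6249, -0.2415, 0.1209]
ee_rot: [0.003, 0.115, 0.993, -0.0]
ft_force: [-0.5, 0.2, -0.3]
opening: 0.0226
```

Call:
move_arm(
  commands="1 0 0 0 0 0 0;1 0 0 0 0 0 0;1 0 0 0 0 0 0",
)

```text
time: 42.55
ee_pos: [0.6249, -0.2415, 0.1208]
ee_rot: [0.002, 0.115, 0.993, -0.0]
ft_force: [-0.1, 0.4, 0.6]
opening: 0.0206
```

```bash
python3 -c "
from h import *
st();
P0=ball(2.0)
g=np.array([.6249,-.2415,.1146])
for a in (1.98,1.8,1.6,1.4,1.2,1.0,.8): go(ball(a)+[0,.0015,.001],76.6)"
```

```text
t 42.55 grasp [ 0.6249 -0.2415  0.1148] jaw 76.8 zax [ 0.005 -0.001 -1.   ] F [-0.1  0.4  0.6] open 0.0206 j6 -1.79
shift [ 0.001   0.     -0.0004] rot [-0.   0.3  0.2] | t 42.55 dist 0.001
shift [ 0.0141  0.0001 -0.0082] rot [-0.   0.3  0.2] | t 42.55 dist 0.016
shift [ 0.0301  0.0001 -0.0139] rot [-0.   0.3  0.2] | t 42.55 dist 0.033
shift [ 0.0469  0.0002 -0.0163] rot [-0.   0.3  0.2] | t 42.55 dist 0.05
shift [ 0.0639  0.0003 -0.0154] rot [-0.   0.3  0.2] | t 42.55 dist 0.066
shift [ 0.0803  0.0003 -0.0111] rot [-0.   0.3  0.2] | t 42.55 dist 0.081
shift [ 0.0955  0.0004 -0.0036] rot [-0.   0.3  0.2] | t 42.55 dist 0.096
```

Call:
move_arm(
  commands="1 0.014 0 -0.008 0 0 0;1 0.03 0 -0.014 0 0 0;1 0.047 0 -0.0163 0 0 0;1 0.064 0 -0.0154 0 0 0;1 0.064 0 -0.0154 0 0 0",
)

```text
time: 42.97
ee_pos: [0.5602, -0.2259, 0.1352]
ee_rot: [0.001, 0.115, 0.993, 0.0]
ft_force: [-1.3, 1.2, -1.1]
opening: 0.0211
```

```bash
python3 -c "
from h import *
st();
for a in (1.2,1.0,.8,.6,.4,.2,.1,0): go(ball(a)+[0,.0015,.001],76.6)"
```

```text
t 42.97 grasp [ 0.5602 -0.2259  0.1292] jaw 76.8 zax [ 0.002  0.    -1.   ] F [-1.3  1.2 -1.1] open 0.0211 j6 -1.82
shift [-0.0026 -0.0002 -0.0007] rot [0.  0.1 0.2] | t 42.97 dist 0.003
shift [ 0.0138 -0.0001  0.0037] rot [0.  0.1 0.2] | t 42.97 dist 0.014
shift [ 0.029  -0.0001  0.0112] rot [0.  0.1 0.2] | t 42.97 dist 0.031
shift [ 0.0424 -0.      0.0216] rot [0.  0.1 0.2] | t 42.97 dist 0.048
shift [0.0535 0.     0.0344] rot [0.  0.1 0.2] | t 42.97 dist 0.064
shift [0.0618 0.     0.0492] rot [0.  0.1 0.2] | t 42.97 dist 0.079
shift [0.0648 0.     0.0572] rot [0.  0.1 0.2] | t 42.97 dist 0.086
shift [0.067  0.     0.0654] rot [0.  0.1 0.2] | t 42.97 dist 0.094
```

Call:
move_arm(
  commands="1 0.014 0 0.0037 0 0 0;1 0.029 0 0.0112 0 0 0;1 0.0424 0 0.0216 0 0 0;1 0.0535 0 0.0344 0 0 0;1 0.062 0 0.049 0 0 0",
)

```text
time: 43.38
ee_pos: [0.5007, -0.2115, 0.0882]
ee_rot: [0.002, 0.115, 0.993, 0.0]
ft_force: [-0.5, 2.3, 3.1]
opening: 0.0205
```

```bash
python3 -c "
from h import *
st();
for a in (.2,.1,0,-.03): go(ball(a)+[0,.0015,0],76.6)
crop('side','pics/i4.png',200,180,380,350,3.5)"
```

```text
t 43.38 grasp [ 0.5007 -0.2115  0.0822] jaw 76.8 zax [ 0.005 -0.    -1.   ] F [-0.5  2.3  3.1] open 0.0205 j6 -1.85
shift [ 0.0005 -0.0003  0.0034] rot [0.1 0.3 0.2] | t 43.38 dist 0.003
shift [ 0.0035 -0.0003  0.0113] rot [0.1 0.3 0.2] | t 43.38 dist 0.012
shift [ 0.0057 -0.0003  0.0195] rot [0.1 0.3 0.2] | t 43.38 dist 0.02
shift [ 0.0062 -0.0003  0.022 ] rot [0.1 0.3 0.2] | t 43.38 dist 0.023
```

View pics/i4.png

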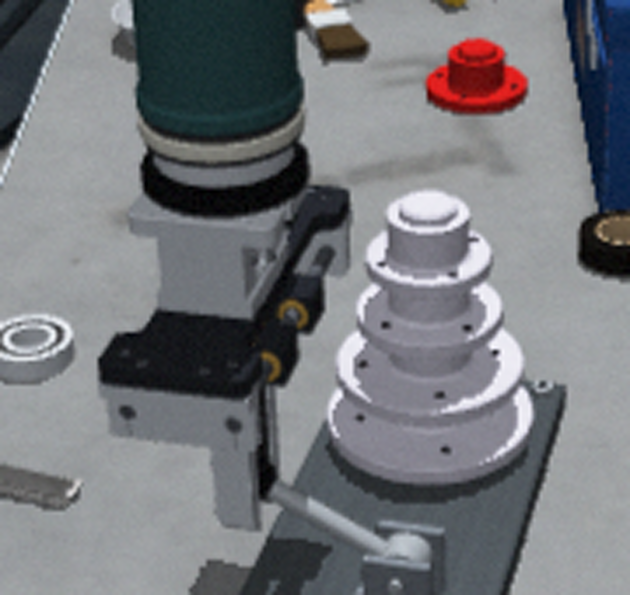

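Call:
move_arm(
  commands="1 0.0035 0 0.0113 0 0 0;1 0.0057 0 0.0195 0 0 0;1 0.006 0 0.0215 0 0 0;1 0.006 0 0.0215 0 0 0;1 0.006 0 0.0215 0 0 0",
)

```text
time: 43.85
ee_pos: [0.4927, -0.2095, 0.0631]
ee_rot: [-0.001, 0.115, 0.993, 0.001]
ft_force: [-2.8, 0.8, 4.7]
opening: 0.021
```

```bash
python3 -c "
from h import *
st();
for a in (.1,0,-.05): go(ball(a)+[0,.0015,0],76.6)"
```

```text
t 43.85 grasp [ 0.4927 -0.2095  0.0571] jaw 76.8 zax [-0.001  0.002 -1.   ] F [-2.8  0.8  4.7] open 0.021 j6 -1.85
shift [-0.0047 -0.0004 -0.0138] rot [ 0.1 -0.1  0.2] | t 43.85 dist 0.015
shift [-0.0026 -0.0004 -0.0056] rot [ 0.1 -0.1  0.2] | t 43.85 dist 0.006
shift [-0.0018 -0.0004 -0.0014] rot [ 0.1 -0.1  0.2] | t 43.85 dist 0.002
```

Call:
move_arm(
  commands="0 0 0 0 0 0 0;0 0 0 0 0 0 0;0 0 0 0 0 0 0;0 0 0 0 0 0 0;0 0 0 -0.03 0 0 0",
)

```text
time: 44.27
ee_pos: [0.489, -0.2076, 0.0868]
ee_rot: [-0.007, 0.115, 0.993, 0.003]
ft_force: [-0.6, -0.1, 0.5]
opening: 0.0469
```

Call:
move_arm(
  commands="0 0 0 -0.04 0 0 0;0 0 0 -0.08 0 0 0;0 0 0 -0.12 0 0 0;0 0.04 0 -0.14 0 0 0;0 0.07 0 -0.15 0 0 0",
)

```text
time: 44.68
ee_pos: [0.4237, -0.1937, 0.2412]
ee_rot: [-0.004, 0.114, 0.993, 0.002]
ft_force: [0.1, -0.1, 0.3]
opening: 0.0471
```

```bash
python3 -c "
from h import *
st();print(proj('side',ball(0)),proj('side',ball(.12)))
crop('side','pics/i5.png',200,150,400,450,2)
crop('top','pics/i6.png',300,180,480,310,4)"
```

```text
t 44.68 grasp [ 0.4236 -0.1937  0.2352] jaw 76.9 zax [-0.008  0.005 -1.   ] F [ 0.1 -0.1  0.3] open 0.0471 j6 -1.89
[268.07248322 325.65518827] [269.2592511  321.29639018]
```

View pics/i5.png

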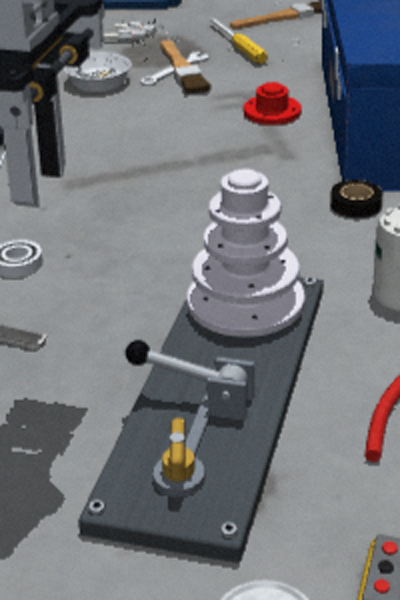

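View pics/i6.png

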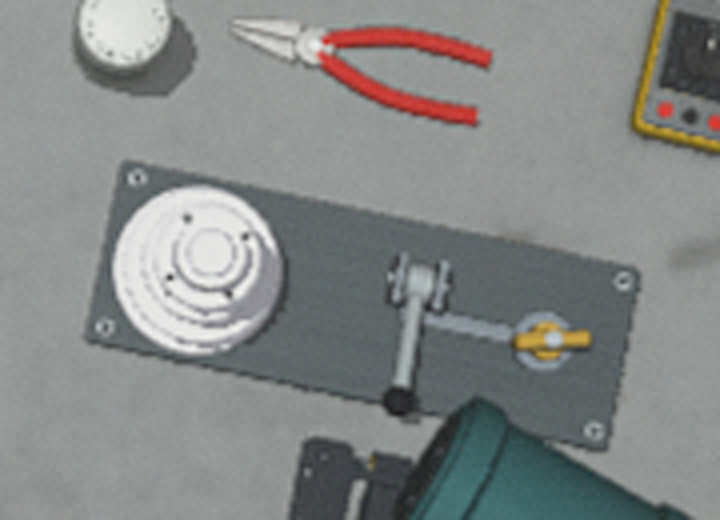

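```bash
python3 -c "
from h import *
def bl(im,x0,y0,x1,y1):
    c=im[y0:y1,x0:x1].max(2)<45; v,u=np.nonzero(c); return u.mean()+x0,v.mean()+y0,len(u)
for n,b in (('side',(258,314,280,336)),('top',(390,270,412,288))):
    a=cv2.imread(f'pics/{n}0.png'); c=np.ascontiguousarray(eyes.snapshot(n)[:,:,::-1]); print(n,bl(a,*b),bl(c,*b))
    cv2.imwrite(f'pics/{n}_fin.png',c)
c=cv2.imread('pics/top_fin.png');h=cv2.cvtColor(c,cv2.COLOR_BGR2HSV);m=((h[:,:,0]>12)&(h[:,:,0]<32)&(h[:,:,1]>130)&(h[:,:,2]>90)).astype(np.uint8);m[:, :420]=0;m[:,455:]=0;m[:250]=0;m[285:]=0
v,u=np.nonzero(m);P=np.array([ray('top',a,b,.061)[:2] for a,b in zip(u,v)]);w=np.linalg.eigh(np.cov(P.T))[1][:,1];print('wing dir',np.degrees(np.arctan2(w[1],w[0])),'expect ~-87.9')
for n in('side','top'):
    d=cv2.absdiff(cv2.imread(f'pics/{n}0.png'),cv2.imread(f'pics/{n}_fin.png')).max(2)
    r=(375,230,425,310) if n=='side' else (250,170,350,220)
    print(n,(d[r[1]:r[3],r[0]:r[2]]>40).sum())
"
```

```text
side (np.float64(268.47169811320754), np.float64(323.7830188679245), 106) (np.float64(268.0), np.float64(325.98), 100)
top (np.float64(400.2), np.float64(279.45), 20) (np.float64(400.48), np.float64(280.76), 25)
wing dir 92.51945733864395 expect ~-87.9
side 0
top 0
```

```bash
python3 -c "
from h import *
print(proj('side',SEAT+[0,0,.166]),proj('top',SEAT+[0,0,.166]))
st(); print(workorder.close_job())"
```

```text
[322.10644725 225.15133198] [352.96705367 240.85605066]
t 44.88 grasp [ 0.4227 -0.193   0.2322] jaw 76.8 zax [-0.01   0.007 -1.   ] F [ 0.3 -0.6 -1. ] open 0.047 j6 -1.89
the job is handed in; nothing more can be done
None
```

I flipped the lever open and turned the wing nut to its stop. I then stacked the four hubs that were present (116, 104, 80 and 68 mm; no hub_92 on the bench), largest at the bottom. Last, I flipped the lever closed, backed the arm clear and handed the job in at about 45 s of the 210 s.

**Last checks:**
- **Stack:** each hub touched down within about 0.2 mm of the expected height. The final pictures show the stack upright, with the top spigot within a few pixels of where it should be.
- **Wing nut:** it measures about 74° clockwise, or 1.29 rad.
- **Lever:** the ball is on its closed stop, 2 px lower in the side view than at the start. I take that to mean it began slightly off the stop.
- **Bystanders:** the picture areas with the oil filter and the roll of tape are unchanged.

None of these checks failed. The only disagreement was the stand and hub positions measured from the cameras, which were 1–3 mm off from what the arm found. I corrected for that by gripping each hub from two directions and using the arm's own readings.

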